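Stand the bench mirror up on its kickstand

TASK

The bench mirror lies face down on the sloping pad of its board. Swing the wire kickstand on its back out as far as it goes while the mirror still lies there, then tip the mirror up about its lower edge, keeping that edge where it is just in front of the low metal lip, and lower it gently, without letting it fall, until it leans back on the kickstand with the glass facing the pad. Leave it standing there by itself, and do not shove the watches and tools lying about.

Things in the scene. Friction and masses are not known exactly. Their poses are not given: they have to be found in the camera images.
- station: Fixed grey board 290x240x8 mm flat on the table; x to its back, y left, z up; spans x -90..200, y +-120, top z 8. At its front a black pad (120 wide, 100 long) falls 30 deg towards +x and carries the mirror; a low lip (6 mm high, x 72..80, 170 long in y) keeps the mirror's lower edge from sliding in +x as it is tipped. Bare behind the lip, for the kickstand's foot. Origin: on the table, x = 0.
- mirror: Loose slab 180 tall x150 wide x10 mm, 0.33-0.6 kg, face down on the pad, sloping 30 deg, top edge to the robot, 45 mm past the pad. Origin: middle of LOWER edge at the glass (x ~60 mm on the board, 8 mm up). -x runs up the slab to the top edge, z out of its BACK. Turn it 78 deg about its y, top going up and away from the robot, to lean back 18 deg (z 108 deg from up). Lugs at x -130, y +-48.
- mirror_top (a point): Middle of the mirror's top edge, in mid thickness (5 mm from the glass and the back). In the mirror's frame (-180, 0, 5) mm. It starts about 100 mm above the table and ends about 178 mm above it.
- leg (a joint): Kickstand angle: 0 folded (then 8 deg off the mirror's back), 0.56 rad fully out at its stop (40 deg off). Starts at 0 to 0.12. A stiff hinge (0.05 N m, under 1 N at the foot bar) keeps it where it is left. It is a U of 8 mm round steel wire: two arms 76 mm apart, 126 mm long, joined at the free end by the foot bar; between the arms it is open (68 mm).
- leg_bar (a point): Middle of the kickstand's foot bar, an 8 mm round bar 76 mm long along the mirror's y. Folded it lies over the mirror's lower end, its centre 26 mm above the back, so fingers fit on both sides of it. It is 126 mm from the hinge and swings up and towards the robot about point leg_hinge.
- leg_hinge (a point): Point on the kickstand's hinge axis, midway between the lugs; the axis runs along the mirror's y axis. In the mirror's frame (-130, 0, 18) mm.
- watch_a: Bystander: a round steel watch head on a black foam round, 58 mm across, 22 mm high, lying on the board, beside the mirror. Origin at its underside's centre.
- watch_b: Bystander: watch head on a foam round, 62 mm across, 22 mm high. Origin at its underside's centre.
- watch_c: Bystander: watch head on a foam round, 56 mm across, 22 mm high. Origin at its underside's centre.
- loupe: Bystander: black eye loupe standing up, 36 mm across, 38 mm high. Origin at its underside's centre.
- jar: Bystander: amber glass jar with dark cap, 52 mm across, 60 mm high. Origin at its underside's centre.
- driver: Bystander: grey screwdriver lying flat, 160 mm long. Origin under its middle, x along it.
- parts_tray: Bystander: white divided parts tray, 160 x 110 x 25 mm. Origin at its underside's centre.

How it is judged:
By the outcome, as a careful person would: the job done as asked, in the order asked, and still so for the second after the job is handed in, with the robot touching nothing.
It also fails if it takes over 58 s, if anything falls off the work surface, if the arm or the gripper's body presses on something with over 40 N, if the wrist force passes 120 N, or if a joint passes its speed limit or range.

ROBOT

A 6-joint arm with a two-finger parallel gripper is mounted at the origin on the work surface. World frame = base frame: x ahead of the robot, y to its left, z up, the work surface at z = 0. Lengths are in m, angles in rad, forces in N, time in s.
With the tool pointing down it reaches from about 0.35 to 0.85 m from the base axis. Payload 8.1 kg.
Tool frame: the origin (TCP) lies on the front face of the gripper's body, between the roots of the fingers; the fingertips stand 84 mm ahead of it and the grasp point (between the pads) lies 65 mm ahead of it; z points along the fingers, x is the direction in which the jaws open and shut, and the axes are right-handed (so a half turn about z gives the same grasp; the last joint's range is limited). The gripper opens to 93 mm and grips with 3 to 60 N. Pads are 15 mm wide; open, the fingers measure 128 mm over their backs; the gripper's body (75 mm by 188 mm) begins 65 mm behind the grasp point.
Start: joints at [1.227, 0.13, 1.488, -0, 1.523, -0.085], TCP at [0.154, 0.58, 0.303] pointing down, gripper open.
Joint ranges: [-2.96, 2.96], [-0.89, 2.26], [0.02, 2.5], [-1.34, 4.48], [0, 2.73], [-2.66, 2.66]. Speed limits (rad/s): [2.39, 2.39, 2.79, 3.14, 3.14, 3.14].

INTERFACE

Orientations are given as a rotation vector (axis times angle).
In Python, from plant import manip gives the robot as it stands.
- The arm moves only by the shell command python3 -m inch 'ROWS'. ROWS is text: rows parted by semicolons, each of 7 numbers parted by spaces: the shift along the world's x, y, z in cm, then the turn, a rotation vector about the world's x, y, z in rad, then the closure, from -1 (fully open) to 1 (shut). In form: dx dy dz wx wy wz jaw; .... A call has 1 to 5 rows; each row is the pose to reach, as a shift and turn from the pose commanded when the call began; what a row does not reach only later rows make up. A row lasts 1/8 s, in which the tool goes at most 62.5 mm and 10.7 degrees, less where a joint would pass 70% of its speed; a pose out of reach is approached as far as the arm can. A call with a gripper value outside its range is refused whole. The fingers move at their own pace and stop on an object; the grip force is fixed at half the most. Time passes only in rows, so rows that repeat a pose let the fingers close. It gives the time, the measured TCP pose, the force and the opening at its end, in the units of the state.
- manip.read_state(): the state, without advancing time (a new reading comes with each control period).
- manip.snapshot(name): name is "scene" or "top" or "wrist"; returns the picture (420x560x3 uint8, blue, green, red); there is no depth.
- manip.camera_params(name): a dict with "fx", "fy", "cx", "cy" (pixels), "origin" and "rotation" of the camera in the world; the wrist camera has in their place "tool_from_camera" (4x4, takes a point from camera to tool coordinates, whose origin is the TCP and whose axes are the tool frame's). Camera axes: x right, y down, z forward; pixel columns grow to the right and rows downward; lengths in m; the calibration is good to about 2 mm. A picture is of the moment at which its call begins: read the wrist's pose just before it. camera_params takes no time and is no camera call.
- manip.job_done(): hands the job in, once; it reports no verdict.
Trained networks look in the newest picture that a camera, given by its name, has taken for a name from the list of things; names that differ only in an ending like _2 or _b are one class to them, and where a whole thing is asked for, a point or a joint stands for the part that bears it (a point fixed in the world has none). Each returns a list of dicts, best first, with "p" (0 to 1); they miss things now and then, are a little off and sometimes report something else, mostly with a low value. They report only what shows in the picture. A call takes as long as a camera call.
- manip.outline_of(camera, thing): "region" (420x560 bool, what is visible of it) and "box" ([left, top, right, bottom] in pixels, round what is visible of it).
The state is a dict: "clock": time; "joint_pos": joint angles; "qd": joint speeds; "tau": joint torques, N m; "eef_pos": TCP position; "ee_rot": TCP orientation; "contact_force": force on the tool from outside, world axes, zero at the start; "moment": the same for the moment, N m; "opening": finger opening in m.
Only numpy, scipy, OpenCV 4.12 (cv2) and the standard library are available. Lean on these libraries where they do the work, as an engineer would, in place of code of your own. Each camera call takes 0.05 s, during which the arm holds its last target.

## Working session

There is one attempt and no reset: what is moved stays moved. The work goes in short steps, Python scripts to look and compute and a shell command to move; the robot and the scene stay as the last step left them, time stands still between calls to the robot, and variables do not carry over. Pictures are saved under pics/ and viewed, and the job is handed in when it is done.

```bash
ls; mkdir -p pics
cat > h.py <<'E'
from plant import manip
import cv2, numpy as np
from scipy.spatial.transform import Rotation as R
E
python3 - <<'E'
from h import *
s=manip.read_state()
for k,v in s.items(): print(k,np.round(v,4))
for c in ["scene","top"]:
    im=manip.snapshot(c); cv2.imwrite(f"pics/{c}0.png",im)
for c in ["scene","top","wrist"]:
    print(c,manip.camera_params(c))
E
```

```text
pics
clock 0.0
joint_pos [ 1.2266  0.1311  1.4893 -0.      1.523  -0.0854]
qd [-0.0007  0.0001  0.0001 -0.0002  0.0005 -0.0005]
tau [-2.20000e-03 -5.59831e+01 -4.91763e+01  7.67000e-02  3.50000e-02
 -2.00000e-04]
eef_pos [0.1534 0.5796 0.3017]
ee_rot [ 2.4888e+00  1.9156e+00 -2.4000e-03]
contact_force [-0.1748  0.1208 -0.71  ]
moment [0.0117 0.0054 0.0018]
opening 0.093
scene {'fx': 449.8966459167122, 'fy': 449.8966459167122, 'cx': 279.80552050611203, 'cy': 206.53140502419868, 'origin': array([1.33947904, 0.76213811, 1.00900649]), 'rotation': array([-1.01561186, -2.40199935,  1.10287988])}
top {'fx': 424.15952199067993, 'fy': 424.15952199067993, 'cx': 278.6149721570519, 'cy': 210.64337694780372, 'origin': array([0.44113676, 0.01331   , 1.27964102]), 'rotation': array([-2.17454269,  2.11331906, -0.1575783 ])}
wrist {'fx': 359.2055707515062, 'fy': 359.2055707515062, 'cx': 285.43950422139704, 'cy': 203.35345406122056, 'tool_from_camera': array([[ 9.99999613e-01, -7.57115586e-04, -4.47241957e-04,
        -2.86915225e-04],
       [ 8.45922664e-04,  9.67163895e-01,  2.54152090e-01,
        -7.02686452e-02],
       [ 2.40133764e-04, -2.54152370e-01,  9.67164161e-01,
        -8.13548792e-02],
       [ 0.00000000e+00,  0.00000000e+00,  0.00000000e+00,
         1.00000000e+00]])}
```

View pics/scene0.png

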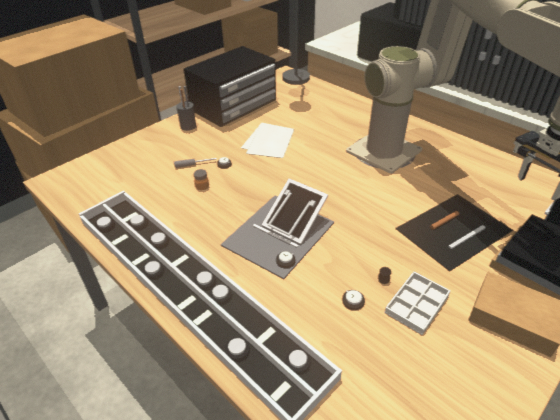

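View pics/top0.png

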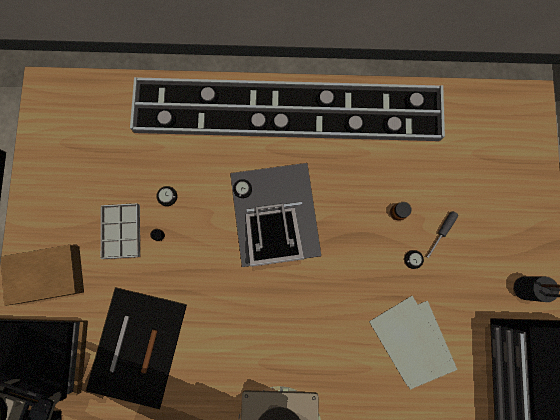

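The scene view shows the mirror on its board at about (290,215). In the top view the board spans about (232..320, 163..266), the mirror is at (273,235), watch_a at (243,188) and the lip near row 207. I'll zoom in next.

Run:
```python
from h import *
a=cv2.imread("pics/top0.png")[150:280,215:335]; cv2.imwrite("pics/topz.png",cv2.resize(a,None,fx=4.6,fy=4.6,interpolation=cv2.INTER_CUBIC))
a=cv2.imread("pics/scene0.png")[170:280,215:345]; cv2.imwrite("pics/scz.png",cv2.resize(a,None,fx=5.4,fy=5.4,interpolation=cv2.INTER_CUBIC))
```

```text
(no output)
```

View pics/topz.png

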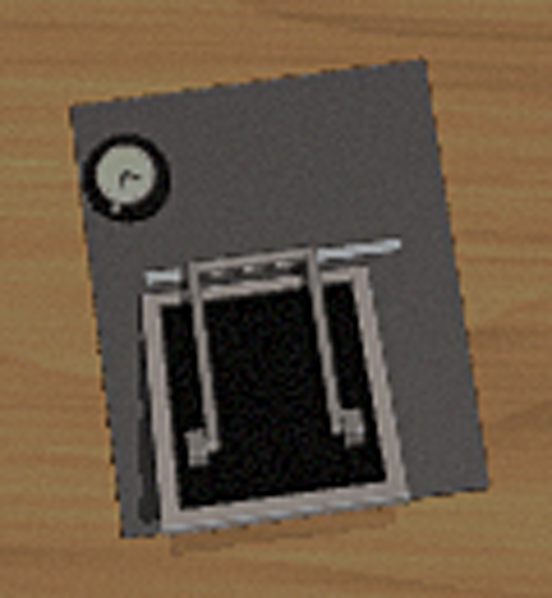

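View pics/scz.png

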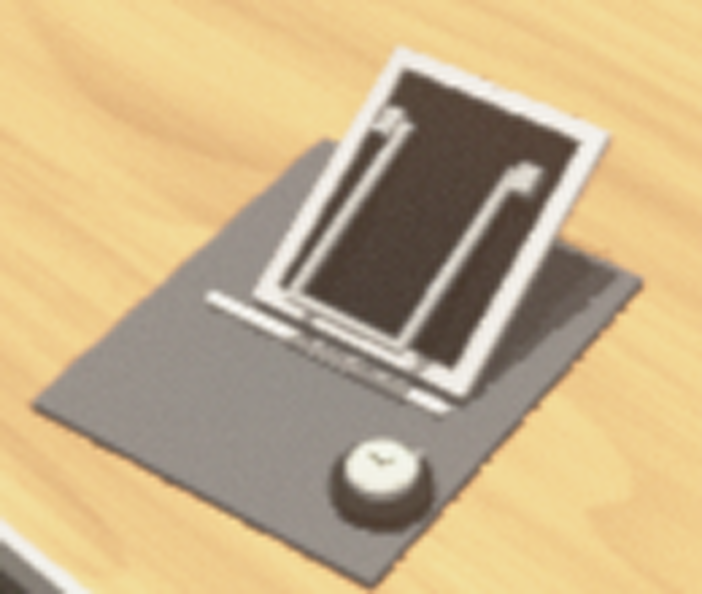

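```bash
cat >> h.py <<'E'
def proj(c,P,st=None):
    p=manip.camera_params(c); P=np.atleast_2d(P)
    if c=="wrist":
        T=np.eye(4);T[:3,:3]=R.from_rotvec(st["ee_rot"]).as_matrix();T[:3,3]=st["eef_pos"]
        M=T@p["tool_from_camera"]; Rm=M[:3,:3]; o=M[:3,3]
    else: Rm=R.from_rotvec(p["rotation"]).as_matrix(); o=p["origin"]
    q=(P-o)@Rm
    return np.c_[p["fx"]*q[:,0]/q[:,2]+p["cx"],p["fy"]*q[:,1]/q[:,2]+p["cy"]]
def Tf(x,y,z,yaw,pitch=0):
    T=np.eye(4);T[:3,:3]=R.from_euler("ZY",[yaw,pitch]).as_matrix();T[:3,3]=[x,y,z];return T
def ap(T,P): return np.atleast_2d(P)@T[:3,:3].T+T[:3,3]
E
cat > fit.py <<'E'
from h import *
from scipy.optimize import least_squares
zt=lambda L:np.array(L)/4.6+[215,150]
zs=lambda L:np.array(L)/5.4+[215,170]
B=np.array([[200,120,8],[200,-120,8],[-90,-120,8],[-90,120,8]])/1e3
bt=zt([(70,105),(427,58),(490,490),(121,537)]); bs=zs([(372,587),(35,405),(640,282)])
def fb(v,):
    T=Tf(v[0],v[1],0,v[2]); P=ap(T,B)
    return np.r_[(proj("top",P)-bt).ravel(),(proj("scene",P[[0,1,3]])-bs).ravel()]
r=least_squares(fb,[.45,0,0.1]); print("board",r.x,np.round(r.fun,1))
M=np.array([[0,75,10],[0,-75,10],[-180,-75,10],[-180,75,10]])/1e3
mt=zt([(145,295),(365,268),(408,498),(160,530)]); ms=zs([(462,395),(265,292),(400,48),(608,135)])
def fm(v):
    P=ap(Tf(v[0],v[1],v[3],v[2],np.pi/6),M)
    return np.r_[(proj("top",P)-mt).ravel(),(proj("scene",P)-ms).ravel(),(v[3]-.008)*1000]
m=least_squares(fm,[.5,0,0.1,.008]); print("mirror",m.x,np.round(m.fun,1))
Tb=Tf(*r.x[:2],0,r.x[2]); print("mirror in board",ap(np.linalg.inv(Tb),m.x[[0,1,3]]))
E
python3 fit.py
```

```text
board [0.56610455 0.02031993 0.16324717] [-0.6 -0.1 -0.9 -0.1 -0.6 -0.4 -0.2  0.3 -0.5 -0.7 -1.6 -1.   0.6 -1.1]
mirror [0.62152964 0.04298758 0.15637507 0.00754777] [-1.4  0.3  0.2 -0.1 -0.4  0.4 -0.6  0.5 -0.4  0.2 -2.7  0.2 -0.2 -1.1
  0.5 -0.8 -0.5]
mirror in board [[0.05837222 0.01335842 0.00754777]]
```

```bash
cat >> h.py <<'E'
def ray(c,uv):
    p=manip.camera_params(c);Rm=R.from_rotvec(p["rotation"]).as_matrix()
    d=Rm@np.array([(uv[0]-p["cx"])/p["fx"],(uv[1]-p["cy"])/p["fy"],1.]); return p["origin"],d
def atz(c,uv,z):
    o,d=ray(c,uv); return o+d*(z-o[2])/d[2]
E
python3 - <<'E'
from h import *
M=Tf(.6215,.043,.0077,.158,np.pi/6)
Bd=Tf(.566,.0203,0,.163)
for a in (8,12,16,40):
    b=np.array([-130+126*np.cos(np.radians(a)),0,18+126*np.sin(np.radians(a))])/1e3
    w=[ap(M,b+[0,s*.038,0])[0] for s in(1,-1)]
    print(a,np.round(ap(M,b),4),[np.round((proj(c,w)-o)*k,0).tolist() for c,o,k in(("top",[215,150],4.6),("scene",[215,170],5.4))])
F=Tf(.6215,.043,.0111,.158,np.radians(108))
b=np.array([-33.5,0,99])/1e3
print("final bar end",[np.round(ap(np.linalg.inv(Bd),ap(F,b+[0,s*.042,0]))*1e3,0) for s in (1,-1)])
for c in ("top","scene"):
    manip.snapshot(c)
    for d in manip.outline_of(c,"watch_a")[:5]:
        bx=d["box"]; u=((bx[0]+bx[2])/2,(bx[1]+bx[3])/2); w=atz(c,u,.019)
        print(c,round(d["p"],2),bx,np.round(w,3),"board",np.round(ap(np.linalg.inv(Bd),w)*1e3))
E
```

```text
8 [[0.6346 0.0451 0.0411]] [[[191.0, 271.0], [308.0, 256.0]], [[398.0, 347.0], [291.0, 295.0]]]
12 [[0.6375 0.0456 0.0494]] [[[190.0, 265.0], [308.0, 250.0]], [[395.0, 340.0], [287.0, 287.0]]]
16 [[0.6399 0.0459 0.0578]] [[[189.0, 259.0], [308.0, 244.0]], [[393.0, 331.0], [284.0, 279.0]]]
40 [[0.6417 0.0462 0.1102]] [[[184.0, 242.0], [308.0, 227.0]], [[391.0, 265.0], [279.0, 212.0]]]
final bar end [array([[163.,  55.,  12.]]), array([[163., -29.,  12.]])]
top 0.74 [159.9, 182.3, 179.0, 204.0] [0.673 0.349 0.019] board [[159. 307.  19.]]
top 0.7 [406.6, 249.9, 424.0, 267.9] [ 0.496 -0.391  0.019] board [[-136. -394.   19.]]
top 0.63 [233.3, 175.7, 252.4, 199.3] [0.697 0.128 0.019] board [[146.  85.  19.]]
scene 0.71 [342.6, 292.7, 365.6, 308.4] [0.675 0.37  0.019] board [[164. 327.  19.]]
scene 0.7 [218.0, 154.2, 229.4, 169.8] [ 0.501 -0.381  0.019] board [[-130. -385.   19.]]
scene 0.61 [274.9, 254.8, 298.4, 268.1] [0.699 0.141 0.019] board [[151.  98.  19.]]
```

```bash
python3 -m inch '3 -3.6 0 0 0 -0.077 -1;6 -7.1 0 0 0 -0.154 -1;9 -10.7 0 0 0 -0.231 -1;12 -14.3 0 0 0 -0.308 -1;15 -17.8 0 0 0 -0.385 -1'
```

```text
clock: 0.92
eef_pos: [0.3043, 0.4008, 0.3028]
ee_rot: [-2.812, -1.401, -0.001]
contact_force: [0.9, 1.4, 0.2]
opening: 0.093
```

```bash
cat >> h.py <<'E'
import json
def log():
    s=manip.read_state()
    open("log.txt","a").write(json.dumps([list(map(float,s["joint_pos"])),list(map(float,s["eef_pos"])),list(map(float,s["ee_rot"]))])+"\n"); return s
E
python3 -c "
from h import *
log()"
python3 -m inch '3 -3.6 0 0 0 -0.077 -1;6 -7.1 0 0 0 -0.154 -1;9 -10.7 0 0 0 -0.231 -1;12 -14.3 0 0 0 -0.308 -1;15 -17.8 0 0 0 -0.385 -1'
python3 -c "
from h import *
log()"
python3 -m inch '3 -3.6 0 0 0 -0.077 -1;6 -7.1 0 0 0 -0.154 -1;9 -10.7 0 0 0 -0.231 -1;12 -14.3 0 0 0 -0.308 -1;15 -17.8 0 0 0 -0.385 -1'
python3 -c "
from h import *
s=log()
cv2.imwrite('pics/w1.png',manip.snapshot('wrist')); print(s)"
```

```text
clock: 1.55
eef_pos: [0.4543, 0.2227, 0.3029]
ee_rot: [-3.028, -0.837, -0.001]
contact_force: [1.0, 0.4, -0.2]
opening: 0.0932
clock: 2.17
eef_pos: [0.6044, 0.0447, 0.3027]
ee_rot: [-3.132, -0.242, -0.0]
contact_force: [0.2, 0.5, -0.9]
opening: 0.0928
{'clock': 2.175, 'joint_pos': array([-1.08265167e-02,  1.46457666e-01,  1.47063508e+00,  5.40716815e-05,
        1.52432618e+00, -1.65175735e-01]), 'qd': array([-0.47522367,  0.5657764 , -0.61067397,  0.00273075,  0.04107482,
        0.13472406]), 'tau': array([  1.63152773, -60.06021023, -45.69714904,  -0.14307608,
         0.06025803,  -0.34895006]), 'eef_pos': array([0.60439072, 0.04467514, 0.30274622]), 'ee_rot': array([-3.13220363e+00, -2.42203688e-01, -2.79275129e-04]), 'contact_force': array([ 0.24486797,  0.52341892, -0.90189281]), 'moment': array([-0.01455792,  0.05659744, -0.00573042]), 'opening': 0.0928356376236674}
```

View image.

View pics/w1.png

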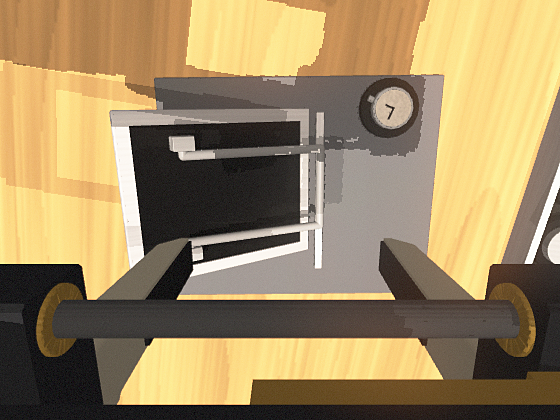

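The wrist view shows the mirror lying on the left, the foot bar at about (319,145)-(319,225), the lip at column 320 and watch_a at (389,108). I'll fit the poses from all three cameras.

Run:
```python
from h import *
a=cv2.imread("pics/w1.png")[60:310,95:455]; cv2.imwrite("pics/w1z.png",cv2.resize(a,None,fx=2.2,fy=2.2,interpolation=cv2.INTER_CUBIC))
```

```text
(no output)
```

View pics/w1z.png

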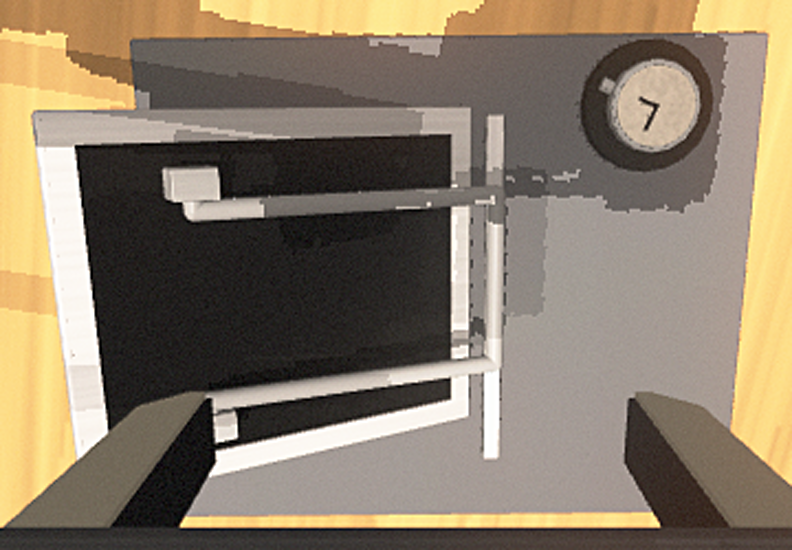

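```bash
cat > fit2.py <<'E'
import io,contextlib
with contextlib.redirect_stdout(io.StringIO()):
    from fit import *
S=json.loads(open("log.txt").readlines()[2]); st=dict(eef_pos=np.array(S[1]),ee_rot=np.array(S[2]))
zw=lambda L:np.array(L)/2.2+[95,60]
bw=zw([(768,33),(131,40),(486,115),(504,115),(484,458),(498,458)])
BW=np.array([[200,120,8],[-90,120,8],[72,85,14],[80,85,14],[72,-85,14],[80,-85,14]])/1e3
fb2=lambda v:np.r_[fb(v),(proj("wrist",ap(Tf(v[0],v[1],0,v[2]),BW),st)-bw).ravel()]
r=least_squares(fb2,r.x,loss="soft_l1"); print("board",r.x,np.round(fb2(r.x),1))
mw=zw([(470,108),(469,415),(33,111)])
fm2=lambda v:np.r_[fm(v),(proj("wrist",ap(Tf(v[0],v[1],v[3],v[2],np.pi/6),M[[0,1,3]]),st)-mw).ravel()]
m=least_squares(fm2,m.x,loss="soft_l1"); print("mirror",m.x,np.round(fm2(m.x),1))
Tb=Tf(*r.x[:2],0,r.x[2]); print("mirror in board",ap(np.linalg.inv(Tb),m.x[[0,1,3]]))
Mt=Tf(m.x[0],m.x[1],m.x[3],m.x[2],np.pi/6)
def bar(a,s=0): return np.array([-.130+.126*np.cos(a),s*.038,.018+.126*np.sin(a)])
bb=np.r_[zw([(494,190),(494,365)])].ravel()
fl=lambda a:np.r_[(proj("wrist",ap(Mt,np.array([bar(a[0],1),bar(a[0],-1)])),st).ravel()-bb),(proj("top",ap(Mt,np.array([bar(a[0],1),bar(a[0],-1)])))-zt([(190,265),(312,250)])).ravel()]
l=least_squares(fl,[.2]); print("leg off back",np.degrees(l.x),np.round(l.fun,1),"bar",ap(Mt,bar(l.x[0])))
# watch
W=zw([(647,105)])[0]
p=manip.camera_params("wrist");T=np.eye(4);T[:3,:3]=R.from_rotvec(st["ee_rot"]).as_matrix();T[:3,3]=st["eef_pos"];C=T@p["tool_from_camera"]
d=C[:3,:3]@[(W[0]-p["cx"])/p["fx"],(W[1]-p["cy"])/p["fy"],1]
for z in (.012,.018,.022):
    w=C[:3,3]+d*(z-C[2,3])/d[2]; print("watch",z,w,ap(np.linalg.inv(Tb),w))
w=atz("top",zt([(126,178)])[0],.018);print("watch top",w,ap(np.linalg.inv(Tb),w))
Fm=Tf(m.x[0],m.x[1],.0111,m.x[2],np.radians(108))
print("final bar ends",[np.round(ap(np.linalg.inv(Tb),ap(Fm,bar(np.radians(40),s*42/38)))*1e3,1) for s in (1,-1)])
E
python3 fit2.py
```

```text
board [0.56707253 0.0195475  0.16457881] [-0.4 -0.4 -0.7 -0.5 -0.3 -0.7  0.1  0.  -0.8 -0.7 -2.  -0.9  0.3 -1.1
  1.2 -0.7 -2.1 -0.5  0.1  0.  -0.1 -0.1 -0.6  0.8  0.2  0.7]
mirror [0.62361486 0.04280522 0.16116357 0.00673801] [-1.3 -0.2  0.2 -0.9 -0.1 -0.5 -0.3 -0.2 -0.8  0.7 -3.3  0.7 -0.9 -0.7
 -0.2 -0.5 -1.3  0.3 -0.5 -0.5  1.1 -1.  -0.3]
mirror in board [[0.05958877 0.01367973 0.00673801]]
leg off back [9.1631466] [ 0.6  2.6 -0.7 -0.5  0.3  0.3 -0.8  0.2] bar [[0.63760708 0.04507999 0.04250723]]
watch 0.012 [0.69585833 0.13076724 0.012     ] [[0.14526747 0.08861702 0.012     ]]
watch 0.018 [0.69420786 0.13049408 0.018     ] [[0.14359455 0.08861796 0.018     ]]
watch 0.022 [0.69310755 0.13031197 0.022     ] [[0.14247926 0.08861858 0.022     ]]
watch top [0.69299806 0.12899479 0.018     ] [[0.14215545 0.08733713 0.018     ]]
final bar ends [array([[164.2,  55.3,  12.3]]), array([[163.9, -28.7,  12.3]])]
```

```bash
python3 -m inch '2.5 0.2 -3 -0.02 0.1 0.009 -0.2;5 0.5 -6 -0.04 0.23 0.009 0.2;7.8 0.8 -9 -0.057 0.344 0.009 0.48;7.8 0.8 -13 -0.057 0.344 0.009 0.48;7.8 0.8 -13.5 -0.057 0.344 0.009 0.48'
python3 -c "
from h import *
s=log()
cv2.imwrite('pics/w2.png',manip.snapshot('wrist')); print(s['joint_pos'],s['eef_pos'],R.from_rotvec(s['ee_rot']).as_matrix().round(3),s['opening'])"
```

```text
clock: 2.85
eef_pos: [0.6795, 0.0541, 0.1618]
ee_rot: [3.053, 0.255, -0.552]
contact_force: [0.2, -0.1, 0.3]
opening: 0.0478
[ 0.0252803   0.73530881  1.00720452 -0.04966147  1.75342169 -0.14148913] [0.67945737 0.05407195 0.16179565] [[ 0.924  0.166 -0.345]
 [ 0.155 -0.986 -0.058]
 [-0.35  -0.    -0.937]] 0.04779246277844741
```

View pics/w2.png

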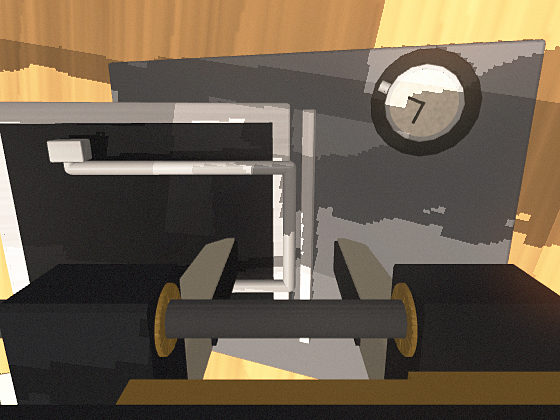

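```bash
cat >> fit2.py <<'E'
if __name__=="__main__":
    S=json.loads(open("log.txt").readlines()[3]); st2=dict(eef_pos=np.array(S[1]),ee_rot=np.array(S[2]))
    for a in (8,9,10,11,12,14):print(a,np.round(proj("wrist",ap(Mt,np.array([bar(np.radians(a),1),bar(np.radians(a),-1)])),st2),1).tolist())
    print(np.round(proj("wrist",ap(Tb,BW),st2),1).tolist())
    s=manip.read_state(); print(s["eef_pos"],s["clock"],s["qd"])
E
python3 fit2.py | tail -9
```

```text
8 [[288.8, 168.3], [288.1, 285.2]]
9 [[288.9, 168.9], [288.1, 286.8]]
10 [[289.0, 169.5], [288.2, 288.5]]
11 [[288.9, 170.2], [288.1, 290.2]]
12 [[288.8, 170.8], [288.0, 291.9]]
14 [[288.4, 172.1], [287.6, 295.5]]
[[548.2, 38.5], [106.2, 62.9], [301.7, 109.8], [313.9, 109.8], [298.9, 342.7], [309.1, 345.1]]
[0.68019118 0.05405533 0.16492129] 2.9 [-2.12676288e-03 -8.24237217e-02 -2.37861816e-02 -1.46176502e-05
  2.20027231e-02 -9.92469193e-04]
```

```bash
python3 -m inch '-0.6 -0.15 -1.8 0 0 0 0.48;-1.2 -0.3 -3.6 0 0 0 0.48;-1.85 -0.45 -5.5 0 0 0 0.48;-1.85 -0.45 -5.5 0 0 0 0.48'
python3 -c "
from h import *
s=log()
cv2.imwrite('pics/w3.png',manip.snapshot('wrist')); print(s['joint_pos'],s['eef_pos'],s['contact_force'])"
```

```text
clock: 3.4
eef_pos: [0.661, 0.0493, 0.1106]
ee_rot: [3.054, 0.254, -0.544]
contact_force: [0.1, -0.2, -0.1]
opening: 0.0242
[ 0.01965353  0.72767534  1.11478162 -0.05084825  1.64825294 -0.14133723] [0.66098866 0.0493339  0.11058364] [ 0.06513104 -0.21079456 -0.14460925]
```

View pics/w3.png

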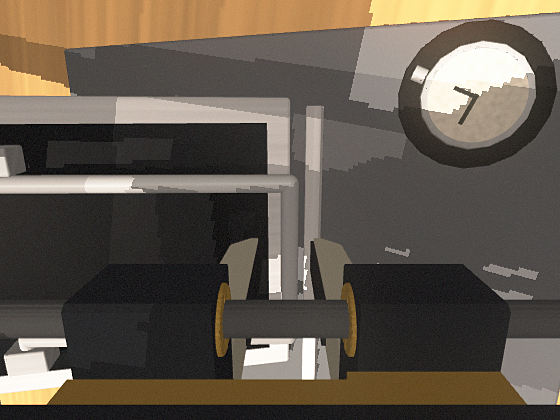

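The foot bar (column 290) is between the two fingers (258 and 313), so I'll close on it.

```bash
python3 -m inch '0 0 0 0 0 0 1;0 0 0 0 0 0 1;0 0 0 0 0 0 1'
python3 -c "
from h import *
s=log()
print(s['joint_pos'],s['eef_pos'],s['ee_rot'],s['contact_force'],s['opening'])"
```

```text
clock: 3.82
eef_pos: [0.6636, 0.0496, 0.1133]
ee_rot: [3.055, 0.254, -0.536]
contact_force: [1.4, -0.3, -0.0]
opening: 0.0071
[ 0.01991508  0.72711714  1.10922203 -0.05086052  1.64889687 -0.14136407] [0.66359144 0.04955603 0.11334042] [ 3.0547683   0.25430039 -0.53573543] [ 1.37418805 -0.29839291 -0.02565121] 0.007144337290445171
```

```bash
cat > swing.py <<'E'
from fit2 import *
h=ap(Mt,[-.13,0,.018])[0]; ax=Mt[:3,1]
print("hinge",h,"ax",ax)
s=manip.read_state()
tz=R.from_rotvec(s["ee_rot"]).as_matrix()[:,2]
g=s["eef_pos"]+.073*tz; q=ap(np.linalg.inv(Mt),g)[0]
print("gripped pt",g,"mirror frame",q,"angle",np.degrees(np.arctan2(q[2]-.018,q[0]+.13)),"rad",np.hypot(q[2]-.018,q[0]+.13), "rest tilt tz",tz)
for d in (5,10,15,20,25,30,31,32,33,34):
    rv=-np.radians(d)*ax
    p=h+R.from_rotvec(rv).apply(s["eef_pos"]-h)
    print(d,np.round((p-s["eef_pos"])*100,2),np.round(rv,4))
E
python3 swing.py | tail -12
```

```text
hinge [0.52152985 0.02629113 0.0873374 ] ax [-0.16051808  0.9870329   0.        ]
gripped pt [0.63909956 0.04536757 0.0446993 ] mirror frame [-5.53102304e-03 -4.29889536e-05  4.06279620e-02] angle 10.303616128210503 rad 0.1265090940864379 rest tilt tz [-0.33550531 -0.05737617 -0.9402894 ]
5 [-0.28 -0.05  1.24] [ 0.014  -0.0861 -0.    ]
10 [-0.66 -0.11  2.46] [ 0.028  -0.1723 -0.    ]
15 [-1.15 -0.19  3.64] [ 0.042  -0.2584 -0.    ]
20 [-1.73 -0.28  4.77] [ 0.056  -0.3445 -0.    ]
25 [-2.42 -0.39  5.84] [ 0.07   -0.4307 -0.    ]
30 [-3.19 -0.52  6.85] [ 0.084  -0.5168 -0.    ]
31 [-3.35 -0.55  7.04] [ 0.0868 -0.534  -0.    ]
32 [-3.52 -0.57  7.23] [ 0.0897 -0.5513 -0.    ]
33 [-3.69 -0.6   7.42] [ 0.0925 -0.5685 -0.    ]
34 [-3.86 -0.63  7.61] [ 0.0953 -0.5857 -0.    ]
```

```bash
python3 -m inch '-0.28 -0.05 1.24 0.014 -0.086 0 1;-0.66 -0.11 2.46 0.028 -0.172 0 1;-1.15 -0.19 3.64 0.042 -0.258 0 1;-1.73 -0.28 4.77 0.056 -0.345 0 1;-2.42 -0.39 5.84 0.07 -0.431 0 1'
python3 -c "
from h import *
s=log()
print(s['joint_pos'],s['eef_pos'],s['contact_force'],s['moment'],s['opening'])"; python3 swing.py | grep gripped
```

```text
clock: 4.45
eef_pos: [0.6393, 0.0458, 0.1723]
ee_rot: [-3.123, -0.259, -0.145]
contact_force: [1.2, 1.1, -0.4]
opening: 0.0071
[-0.01467185  0.26313539  1.58375004  0.01438206  1.2030214  -0.18481358] [0.63926355 0.04576289 0.17227648] [ 1.18863421  1.13980301 -0.39773945] [ 0.12281753 -0.21566467 -0.0173362 ] 0.007148198412651438
gripped pt [0.64596281 0.04664435 0.09958987] mirror frame [-0.02674599  0.00022114  0.09177273] angle 35.54497574064682 rad 0.12690076721060267 rest tilt tz [ 0.09177075  0.01207477 -0.99570695]
```

```bash
python3 -m inch '-0.38 -0.06 0.5 0.007 -0.043 0 1;-0.61 -0.1 0.81 0.011 -0.069 0 1;-0.77 -0.13 1.01 0.014 -0.086 0 1;-0.77 -0.13 1.01 0.014 -0.086 0 1'
python3 -c "
from h import *
s=log()
print(s['joint_pos'],s['eef_pos'],s['contact_force'],s['moment'],s['opening'])"; python3 swing.py | grep gripped
python3 -m inch '-0.16 -0.02 0.19 0.003 -0.017 0 1;-0.16 -0.02 0.19 0.003 -0.017 0 1'
python3 swing.py | grep gripped
```

```text
clock: 4.95
eef_pos: [0.632, 0.0444, 0.1822]
ee_rot: [-3.108, -0.258, -0.277]
contact_force: [5.2, 1.7, 1.5]
opening: 0.0068
[-0.02460627  0.1748084   1.67302539  0.03325842  1.11878954 -0.20186235] [0.63203602 0.04443812 0.18222714] [5.19426572 1.65727137 1.5006354 ] [ 0.23004744 -0.73052595 -0.02345848] 0.006814754310361162
gripped pt [0.64480351 0.04630819 0.11037664] mirror frame [-3.31408857e-02  9.40803403e-05  1.00532633e-01] angle 40.43396777621365 rad 0.12725299007533214 rest tilt tz [ 0.17489723  0.02561746 -0.98425337]
clock: 5.2
eef_pos: [0.6305, 0.0442, 0.1839]
ee_rot: [-3.104, -0.257, -0.303]
contact_force: [5.3, 1.5, 0.3]
opening: 0.0071
gripped pt [0.6444202  0.04629689 0.11224421] mirror frame [-0.03439683  0.00014812  0.10196307] angle 41.291082482525596 rad 0.1272389985935523 rest tilt tz [ 0.19113621  0.02841429 -0.98115217]
```

```bash
python3 -m inch '-0.16 -0.02 0.19 0.003 -0.017 0 1;-0.16 -0.02 0.19 0.003 -0.017 0 1'
python3 - <<'E'
from h import *
s=log(); print(s["contact_force"],s["moment"],s["opening"])
a=manip.snapshot("scene")[120:290,195:365]; cv2.imwrite("pics/sc4.png",cv2.resize(a,None,fx=3.5,fy=3.5,interpolation=cv2.INTER_CUBIC))
cv2.imwrite("pics/w4.png",manip.snapshot("wrist"))
E
python3 swing.py | grep gripped
```

```text
clock: 5.45
eef_pos: [0.6288, 0.0439, 0.1856]
ee_rot: [-3.1, -0.257, -0.329]
contact_force: [6.9, 0.8, -0.7]
opening: 0.0067
[ 6.85030269  0.83811625 -0.71121792] [ 0.16704249 -0.95925535 -0.00923541] 0.006690460679312434
gripped pt [0.64393964 0.04626866 0.11416728] mirror frame [-0.03576611  0.000201    0.10339211] angle 42.181989318521765 rad 0.1271685399716645 rest tilt tz [ 0.20713675  0.03124652 -0.97781288]
```

View pics/sc4.png

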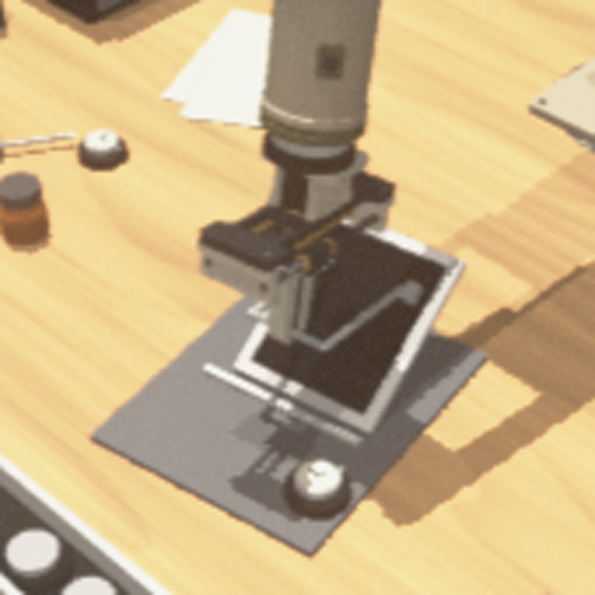

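View pics/w4.png

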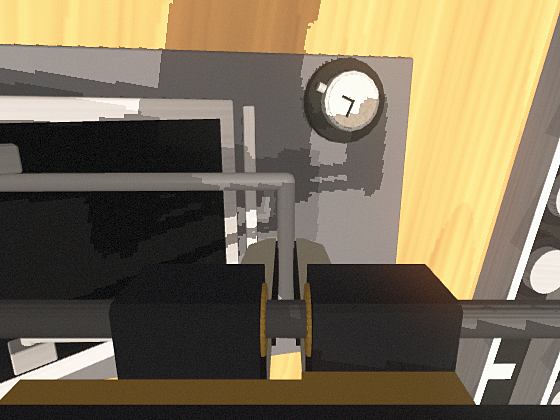

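Run:
```python
from fit2 import *
S=json.loads(open("log.txt").readlines()[-1]); st2=dict(eef_pos=np.array(S[1]),ee_rot=np.array(S[2]))
print("mirror c",np.round(proj("wrist",ap(Mt,M),st2),1).tolist())
print("board",np.round(proj("wrist",ap(Tb,BW),st2),1).tolist())
for a in (36,38,40,42,44):print(a,np.round(proj("wrist",ap(Mt,np.array([bar(np.radians(a),1)])),st2),1).tolist(),np.round(proj("scene",ap(Mt,np.array([bar(np.radians(a),1)])))-[195,120],1)*3.5)
print(np.round((proj("scene",ap(Mt,M))-[195,120])*3.5))
```

```text
board [0.56697553 0.01947154 0.16461177] [-0.4 -0.3 -0.7 -0.4 -0.3 -0.7  0.1  0.1 -0.8 -0.7 -2.  -0.9  0.3 -1.2
  1.2 -0.7 -2.1 -0.5  0.1  0.  -0.1 -0.1 -0.6  0.8  0.2  0.7]
mirror [0.6235188  0.04274471 0.16118371 0.00674403] [-1.3 -0.2  0.2 -0.8 -0.1 -0.4 -0.2 -0.1 -0.8  0.6 -3.3  0.7 -0.9 -0.7
 -0.2 -0.5 -1.3  0.3 -0.5 -0.4  1.1 -1.  -0.3]
mirror in board [[0.05959268 0.01369286 0.00674403]]
leg off back [9.1664447] [ 0.6  2.6 -0.7 -0.5  0.3  0.4 -0.7  0.3] bar [[0.63751352 0.04502018 0.04252004]]
watch 0.012 [0.69574966 0.13069486 0.012     ] [[0.14525946 0.08861768 0.012     ]]
watch 0.018 [0.69409907 0.13042262 0.018     ] [[0.14358657 0.08861959 0.018     ]]
watch 0.022 [0.69299867 0.13024112 0.022     ] [[0.14247131 0.08862087 0.022     ]]
watch top [0.69299806 0.12899479 0.018     ] [[0.14226647 0.08739149 0.018     ]]
final bar ends [array([[164.2,  55.3,  12.3]]), array([[163.9, -28.7,  12.3]])]
mirror c [[231.9, 100.7], [238.6, 303.2], [-95.6, 444.8], [-215.1, 92.4]]
board [[414.6, 57.4], [-43.8, 42.9], [242.6, 106.4], [254.5, 106.5], [249.2, 327.9], [259.2, 326.7]]
36 [[282.4, 178.7]] [[320.6  356.65]]
38 [[283.2, 180.5]] [[320.95 352.45]]
40 [[283.6, 182.4]] [[321.65 348.25]]
42 [[283.8, 184.5]] [[322.   344.05]]
44 [[283.6, 186.6]] [[322.7 339.5]]
[[367. 433.]
 [230. 367.]
 [326. 204.]
 [463. 261.]]
```

```bash
python3 -m inch '0 0 0 0 0 0 0.48;0 0 0 0 0 0 0.48;0 0 0 0 0 0 0.48'
python3 - <<'E'
from h import *
s=log(); print(s["eef_pos"],s["contact_force"],s["moment"],s["opening"])
cv2.imwrite("pics/w5.png",manip.snapshot("wrist"))
E
```

```text
clock: 5.92
eef_pos: [0.6275, 0.0439, 0.1844]
ee_rot: [-3.1, -0.257, -0.324]
contact_force: [-0.8, -0.4, -0.7]
opening: 0.024
[0.62748948 0.04387504 0.18440272] [-0.77086958 -0.43083904 -0.71289673] [-0.10643551  0.19669133 -0.01049772] 0.024014860531814255
```

View pics/w5.png

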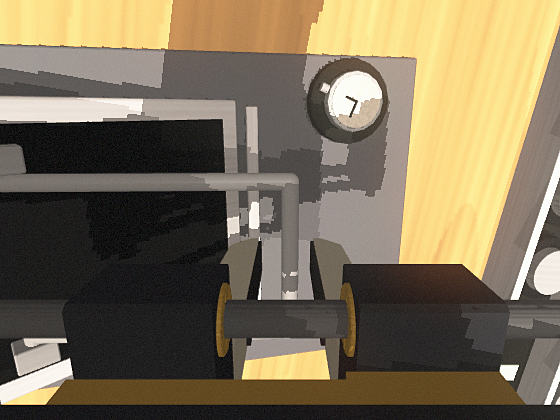

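```bash
python3 - <<'E' | tail -9
from fit2 import *
S=json.loads(open("log.txt").readlines()[-1]); st2=dict(eef_pos=np.array(S[1]),ee_rot=np.array(S[2]))
print("mirror c",np.round(proj("wrist",ap(Mt,M),st2),1).tolist())
print("board",np.round(proj("wrist",ap(Tb,BW),st2),1).tolist())
for a in (34,36,38,40,42,44):
  P=[bar(np.radians(a),1),bar(np.radians(a),1)+[0,.004,0],bar(np.radians(a),0.3),.5*(bar(np.radians(a),1)+[-.13,.038,.018])]
  print(a,np.round(proj("wrist",ap(Mt,np.array(P)),st2),1).tolist())
E
python3 - <<'E'
import cv2
a=cv2.imread("pics/w5.png")[80:270,160:360]; cv2.imwrite("pics/w5z.png",cv2.resize(a,None,fx=3.1,fy=3.1,interpolation=cv2.INTER_CUBIC))
E
```

```text
final bar ends [array([[164.2,  55.3,  12.3]]), array([[163.9, -28.7,  12.3]])]
mirror c [[234.9, 101.0], [241.3, 304.0], [-92.5, 445.9], [-211.1, 92.8]]
board [[418.2, 57.5], [-40.5, 43.2], [245.7, 106.8], [257.5, 106.8], [251.7, 328.8], [261.7, 327.6]]
34 [[285.2, 177.7], [285.2, 169.6], [285.0, 229.8], [149.7, 180.8]]
36 [[286.3, 179.5], [286.3, 171.1], [286.0, 232.7], [148.6, 181.7]]
38 [[287.1, 181.3], [287.1, 172.7], [286.8, 235.8], [147.2, 182.7]]
40 [[287.6, 183.2], [287.7, 174.4], [287.4, 239.0], [145.6, 183.7]]
42 [[287.9, 185.3], [287.9, 176.3], [287.6, 242.4], [143.8, 184.7]]
44 [[287.7, 187.4], [287.8, 178.2], [287.4, 246.0], [141.8, 185.8]]
```

View pics/w5z.png

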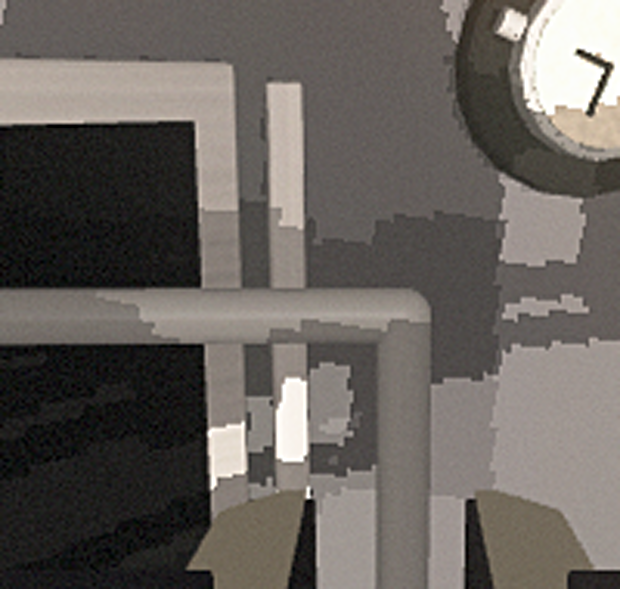

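```bash
python3 -m inch '0.1 0 0 0 0 0 1;0.1 0 0 0 0 0 1;0.1 0 0 0 0 0 1'; python3 -c "
from h import *
s=log(); print(s['eef_pos'],s['contact_force'],s['moment'],s['opening'])"
python3 -m inch '-0.04 0 0.2 0 0 0 1;-0.04 0 0.2 0 0 0 1;-0.04 0 0.2 0 0 0 1'; python3 -c "
from h import *
s=log(); print(s['eef_pos'],s['contact_force'],s['moment'],s['opening'])"
python3 -m inch '-0.04 0 0.2 0 0 0 1;-0.04 0 0.2 0 0 0 1;-0.04 0 0.2 0 0 0 1'; python3 -c "
from h import *
s=log(); print(s['eef_pos'],s['contact_force'],s['moment'],s['opening'])
cv2.imwrite('pics/w6.png',manip.snapshot('wrist'))"
```

```text
clock: 6.35
eef_pos: [0.6292, 0.044, 0.1852]
ee_rot: [-3.1, -0.257, -0.327]
contact_force: [1.6, 1.0, -0.3]
opening: 0.0066
[0.62916528 0.0439697  0.18522543] [ 1.56907623  0.97110153 -0.30857644] [-0.06406173 -0.09743581 -0.02369887] 0.006629309025777874
clock: 6.72
eef_pos: [0.6287, 0.0439, 0.1872]
ee_rot: [-3.1, -0.257, -0.327]
contact_force: [3.5, 0.5, -1.2]
opening: 0.0071
[0.62867979 0.04393269 0.18717819] [ 3.50969619  0.51297411 -1.18815961] [-0.07864641 -0.36205093  0.00481404] 0.007117685692708072
clock: 7.1
eef_pos: [0.6282, 0.0439, 0.1891]
ee_rot: [-3.1, -0.257, -0.327]
contact_force: [3.3, -0.4, -1.3]
opening: 0.0068
[0.62817863 0.04392794 0.18908081] [ 3.3035563  -0.4004918  -1.28852655] [-0.05992273 -0.38212043 -0.00706026] 0.006844019246758996
```

View pics/w6.png

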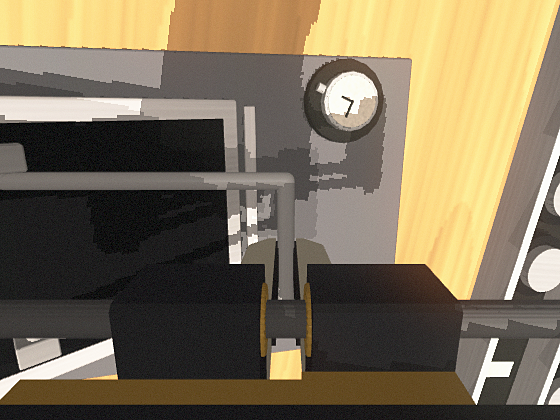

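```bash
python3 - <<'E' | tail -9
from fit2 import *
S=json.loads(open("log.txt").readlines()[-1]); st2=dict(eef_pos=np.array(S[1]),ee_rot=np.array(S[2]))
print("mirror c",np.round(proj("wrist",ap(Mt,M),st2),1).tolist())
print("board",np.round(proj("wrist",ap(Tb,BW),st2),1).tolist())
for a in (34,36,38,40,42,44):
  P=[bar(np.radians(a),1),bar(np.radians(a),1)+[0,.004,0],bar(np.radians(a),0.3),.5*(bar(np.radians(a),1)+[-.13,.038,.018])]
  print(a,np.round(proj("wrist",ap(Mt,np.array(P)),st2),1).tolist())
E
python3 - <<'E'
import cv2
a=cv2.imread("pics/w6.png")[80:270,160:360]; cv2.imwrite("pics/w6z.png",cv2.resize(a,None,fx=3.1,fy=3.1,interpolation=cv2.INTER_CUBIC))
E
```

```text
final bar ends [array([[164.2,  55.3,  12.3]]), array([[163.9, -28.7,  12.3]])]
mirror c [[232.9, 101.0], [239.4, 301.0], [-87.1, 437.4], [-200.3, 93.1]]
board [[413.4, 58.2], [-37.7, 44.3], [243.5, 106.6], [255.2, 106.7], [249.8, 325.4], [259.7, 324.2]]
34 [[281.5, 175.9], [281.5, 167.9], [281.5, 226.8], [149.3, 178.8]]
36 [[282.5, 177.6], [282.5, 169.4], [282.5, 229.6], [148.1, 179.7]]
38 [[283.3, 179.3], [283.3, 170.9], [283.2, 232.5], [146.8, 180.6]]
40 [[283.7, 181.1], [283.7, 172.5], [283.6, 235.6], [145.2, 181.6]]
42 [[283.8, 183.1], [283.9, 174.3], [283.7, 238.8], [143.5, 182.6]]
44 [[283.6, 185.1], [283.6, 176.1], [283.5, 242.2], [141.5, 183.6]]
```

View pics/w6z.png

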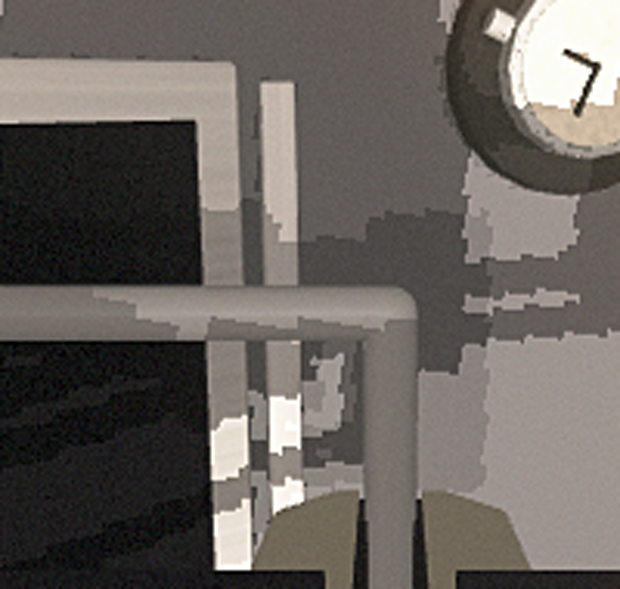

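The pull lifted the mirror's lower edge slightly: the mirror-to-lip gap went from 11.3 to 8.4 px. So the leg is at its stop. I'll lower back down and release.

```bash
python3 -m inch '0.04 0 -0.2 0 0 0 1;0.08 0 -0.4 0 0 0 1;0.08 0 -0.44 0 0 0 1'
python3 -m inch '0 0 0 0 0 0 0.4;0 0 0 0 0 0 0.4;0 0 0 0 0 0 0.4'
python3 - <<'E'
from h import *
s=log(); print(s["eef_pos"],s["contact_force"],s["moment"],s["opening"])
cv2.imwrite("pics/w7.png",manip.snapshot("wrist"))
a=cv2.imread("pics/w7.png")[80:270,160:360]; cv2.imwrite("pics/w7z.png",cv2.resize(a,None,fx=3.1,fy=3.1,interpolation=cv2.INTER_CUBIC))
E
python3 - <<'E' | tail -8
from fit2 import *
S=json.loads(open("log.txt").readlines()[-1]); st2=dict(eef_pos=np.array(S[1]),ee_rot=np.array(S[2]))
print("mirror c",np.round(proj("wrist",ap(Mt,M),st2),1).tolist())
print("board",np.round(proj("wrist",ap(Tb,BW),st2),1).tolist())
for a in (34,36,38,40,42,44):
  P=[bar(np.radians(a),1),bar(np.radians(a),1)+[0,.004,0],bar(np.radians(a),0.3),.5*(bar(np.radians(a),1)+[-.13,.038,.018])]
  print(a,np.round(proj("wrist",ap(Mt,np.array(P)),st2),1).tolist())
E
```

```text
clock: 7.52
eef_pos: [0.6292, 0.044, 0.1849]
ee_rot: [-3.099, -0.257, -0.328]
contact_force: [3.8, 1.5, 0.2]
opening: 0.0069
clock: 7.9
eef_pos: [0.6285, 0.0439, 0.1843]
ee_rot: [-3.1, -0.257, -0.325]
contact_force: [0.9, 0.9, 0.4]
opening: 0.0274
[0.62852654 0.04387151 0.18425748] [0.8661313  0.85700932 0.3505853 ] [-0.09563261  0.11611981 -0.00536392] 0.027382984065705888
mirror c [[233.2, 100.7], [239.8, 304.1], [-95.9, 446.5], [-216.1, 92.2]]
board [[416.9, 57.1], [-43.1, 42.8], [244.0, 106.5], [255.9, 106.5], [250.3, 328.9], [260.4, 327.6]]
34 [[283.0, 177.5], [283.1, 169.3], [282.9, 229.7], [147.2, 180.6]]
36 [[284.1, 179.2], [284.1, 170.9], [284.0, 232.6], [146.0, 181.5]]
38 [[284.9, 181.1], [284.9, 172.5], [284.7, 235.7], [144.6, 182.5]]
40 [[285.4, 183.0], [285.4, 174.2], [285.2, 238.9], [142.9, 183.5]]
42 [[285.5, 185.0], [285.6, 176.0], [285.3, 242.3], [141.1, 184.5]]
44 [[285.4, 187.2], [285.4, 177.9], [285.1, 245.9], [139.0, 185.6]]
```

View pics/w7z.png

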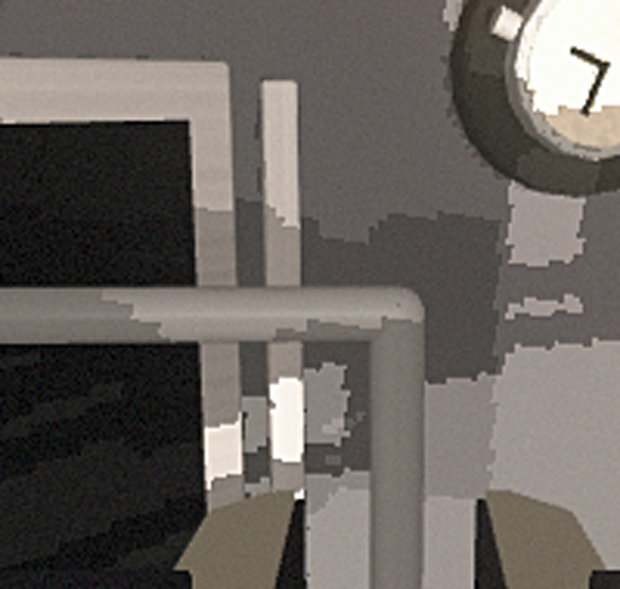

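```bash
cat > kin.py <<'E'
import json,numpy as np
from scipy.optimize import least_squares
from scipy.spatial.transform import Rotation as R
L=[json.loads(l) for l in open("log.txt")]
L.append([[1.2266,.1311,1.4893,0,1.523,-.0854],[.1534,.5796,.3017],[2.4888,1.9156,-.0024]])
Z=lambda a:R.from_euler("z",a);Y=lambda a:R.from_euler("y",a)
# base z, y, y, z(roll), y, z
def fk(q,p):
    a1,oy,h,l1x,l1z,l2x,l2z,d=p
    r=Z(q[0]); P=r.apply([a1,oy,h])
    r=r*Y(q[1]); P=P+r.apply([l1x,0,l1z])
    r=r*Y(q[2]); P=P+r.apply([l2x,0,l2z])
    r=r*Z(q[3])*Y(q[4])*Z(q[5]); P=P+r.apply([0,0,d])
    return P,r
def res(p): return np.concatenate([fk(l[0],p)[0]-l[1] for l in L])
s=least_squares(res,[0,.05,.4,0,.4,0,.35,.25]);p=s.x
if __name__=="__main__":
    print(np.round(p,4),np.abs(s.fun).max(), np.linalg.svd(s.jac)[1])
    for l in L[:3]+L[-1:]: print(R.from_matrix(np.eye(3)) and (fk(l[0],p)[1].inv()*R.from_rotvec(l[2])).as_rotvec().round(3))
E
python3 kin.py
```

```text
[0.     0.0512 0.318  0.     0.3691 0.0616 0.5534 0.2933] 1.765821754218244e-05 [7.67797288 6.65513081 3.87306255 0.87076318 0.79846682 0.52724171
 0.26773974 0.10911778]
[-0.     0.     3.142]
[0.    0.    3.142]
[-0.     0.     3.142]
[ 0.    -0.    -3.142]
```

```bash
cat > ik.py <<'E'
from kin import *
lo=np.array([-2.96,-.89,.02,-1.34,0,-2.66]);hi=np.array([2.96,2.26,2.5,4.48,2.73,2.66])
def ik(P,Rm,q0,free=False):
    f=lambda q:(lambda a:np.r_[(a[0]-P)*5,(a[1]*Z(np.pi)).inv().__mul__(R.from_matrix(Rm)).as_rotvec()])(fk(q,p))
    return least_squares(f,np.clip(q0,lo+1e-6,hi-1e-6),bounds=(lo,hi))
E
cat > path.py <<'E'
from ik import *
import sys
O=np.array([.6236,.0428]); yaw=.163
def tcp(th,depth,sgn,back=0,skew=0,lift=0):
    th=np.radians(th)
    Rm=R.from_euler("ZY",[yaw,th]).as_matrix()
    z=.0078+10e-3*max(0,-np.cos(th))+lift
    o=np.array([*O,z])
    # tool in mirror frame: z along +x (skewed about mirror z), x along sgn*z
    S=R.from_euler("z",skew).as_matrix()
    tz=S@[1,0,0]; tx=np.array([0,0,sgn]); ty=np.cross(tz,tx)
    T=np.c_[tx,ty,tz]
    g=np.array([-.180,0,.005])+np.array([1,0,0])*depth
    P=g-tz*(.065+back)
    return o+Rm@P, Rm@T
if __name__=="__main__":
    rng=np.random.default_rng(0)
    for sgn in (1,-1):
      for th in (30,69,108):
        best=None
        for k in range(25):
            s=ik(*tcp(th,.018,sgn),rng.uniform(lo,hi))
            if best is None or s.cost<best.cost: best=s
        print(sgn,th,best.cost,best.x.round(3),tcp(th,.018,sgn)[0].round(3))
      s=ik(*tcp(30,.018,sgn,back=.06),best.x)
E
python3 path.py
```

```text
1 30 0.0884864488434738 [-0.554 -0.368  2.5    1.083  0.847 -1.552] [0.432 0.011 0.126]
1 69 1.42192508056822e-30 [-0.086 -0.232  2.025  0.105  0.995 -0.29 ] [0.548 0.03  0.222]
1 108 4.367775895791048e-31 [ 0.023  0.707  0.924 -0.044  1.822 -0.144] [0.698 0.055 0.225]
-1 30 0.08848644884506385 [-0.554 -0.368  2.5    1.083  0.847  1.589] [0.432 0.011 0.126]
-1 69 0.005572133850575768 [-0.153 -0.242  2.044  0.232  0.994  2.66 ] [0.548 0.03  0.222]
-1 108 0.052565573245194355 [-0.013  0.695  0.939 -0.012  1.812  2.66 ] [0.698 0.055 0.225]
```

```bash
cat > scan.py <<'E'
from ik import *
O=np.array([.6236,.0428]); yaw=.163
def tcp2(th,g,sgn,skew,back=0,lift=0,extra=0):
    """g grip point in mirror frame (x,y,5mm); skew about mirror z (rad); extra: tool pitched about mirror y relative to slab"""
    th=np.radians(th)
    Rm=R.from_euler("ZY",[yaw,th]).as_matrix()
    z=.0078+10e-3*max(0,-np.cos(th))+lift
    S=R.from_euler("y",extra).as_matrix()@R.from_euler("z",skew).as_matrix()
    T=S@np.c_[[0,0,sgn],np.cross([1,0,0],[0,0,sgn]),[1,0,0]]
    return np.array([*O,z])+Rm@(np.array([g[0],g[1],.005])-T[:,2]*(.065+back)), Rm@T
rng=np.random.default_rng(0)
def best(P,T,n=14,q0=None):
    b=None
    for k in range(n):
        s=ik(P,T,rng.uniform(lo,hi))
        if b is None or s.cost<b.cost:b=s
        if b.cost<1e-10:break
    return b
if __name__=="__main__":
    for sgn in (1,-1):
        print("aligned",sgn,[(th,"%.0e"%best(*tcp2(th,(-.165,0),sgn,0)).cost) for th in (30,35,40,45,50,55,60)])
        for sk in (-90,-75,-60,-45,-30,30,45,60,75,90):
            gy=-.06*np.sign(sk)
            r=[best(*tcp2(th,(-.165,gy),sgn,np.radians(sk))) for th in (30,108)]
            print(sgn,sk,["%.0e"%x.cost for x in r],r[0].x.round(2),r[1].x.round(2))
E
python3 scan.py
```

```text
aligned 1 [(30, '9e-02'), (35, '6e-02'), (40, '3e-02'), (45, '6e-03'), (50, '1e-15'), (55, '5e-19'), (60, '5e-22')]
1 -90 ['9e-22', '3e-05'] [ 0.72  0.88  1.55 -1.13  1.92  1.99] [ 0.58  1.05  1.05 -1.34  1.93  0.26]
1 -75 ['1e-22', '7e-29'] [ 0.78  0.66  1.8  -1.18  1.71  2.  ] [ 0.55  0.96  1.02 -1.14  1.88  0.21]
1 -60 ['1e-20', '1e-25'] [ 0.81  0.42  2.05 -1.27  1.49  2.01] [ 0.5   0.87  0.99 -0.92  1.85  0.16]
1 -45 ['9e-04', '7e-27'] [ 0.79  0.13  2.28 -1.34  1.25  1.97] [ 0.42  0.8   0.96 -0.71  1.83  0.11]
1 -30 ['7e-03', '1e-25'] [ 0.69 -0.24  2.5  -1.34  0.96  1.76] [ 0.33  0.75  0.94 -0.48  1.82  0.05]
1 30 ['8e-28', '1e-26'] [-0.93  0.05  2.31  1.18  1.33 -2.06] [-0.27  0.86  0.78  0.38  1.98 -0.28]
1 45 ['2e-23', '4e-31'] [-0.91  0.33  2.06  1.07  1.54 -2.06] [-0.36  0.95  0.74  0.6   2.04 -0.27]
1 60 ['2e-26', '2e-26'] [-0.85  0.57  1.81  0.99  1.74 -2.04] [-0.43  1.04  0.73  0.82  2.1  -0.25]
1 75 ['5e-28', '6e-20'] [-0.78  0.8   1.56  0.94  1.95 -2.02] [-0.48  1.13  0.74  1.04  2.14 -0.23]
1 90 ['3e-18', '1e-28'] [-0.69  1.01  1.31  0.91  2.16 -2.  ] [-0.51  1.22  0.7
[... 452 characters left out ...]
'9e-04', '6e-02'] [ 0.79  0.13  2.28 -1.34  1.25 -1.18] [ 0.46  0.74  1.1  -0.75  1.74 -2.66]
-1 -30 ['7e-03', '8e-02'] [ 0.69 -0.24  2.5  -1.34  0.96 -1.38] [ 0.38  0.68  1.07 -0.54  1.72 -2.66]
-1 30 ['2e-25', '2e-02'] [-0.93  0.05  2.31  1.18  1.33  1.08] [-0.28  0.82  0.84  0.38  1.94  2.66]
-1 45 ['7e-19', '2e-02'] [-0.91  0.33  2.06  1.07  1.54  1.08] [-0.37  0.89  0.83  0.59  1.99  2.66]
-1 60 ['3e-18', '2e-02'] [-0.85  0.57  1.81  0.99  1.74  1.1 ] [-0.44  0.96  0.85  0.79  2.03  2.66]
-1 75 ['8e-26', '2e-02'] [-0.78  0.8   1.56  0.94  1.95  1.12] [-0.49  1.04  0.87  0.99  2.07  2.66]
-1 90 ['7e-19', '3e-02'] [-0.69  1.01  1.31  0.91  2.16  1.14] [-0.53  1.12  0.92  1.2   2.11  2.66]
```

```bash
cat > plan.py <<'E'
from scan import *
SK=np.radians(35); G=(-.170,-.045)
s=json.loads(open("log.txt").readlines()[-1])
q=np.array(s[0]); P0=np.array(s[1]); R0=R.from_rotvec(s[2])
def go(q,P0,R0,P1,R1,n=12,name=""):
    mx=0
    rv=(R1*R0.inv()).as_rotvec()
    for i in range(1,n+1):
        t=i/n; r=ik(P0+t*(P1-P0),(R.from_rotvec(rv*t)*R0).as_matrix(),q)
        mx=max(mx,np.abs(r.x-q).max()); q=r.x
        if r.cost>1e-8: print("  FAIL",name,t,r.cost,q.round(2))
    wc=fk(q,p)[0]-fk(q,p)[1].apply([0,0,p[-1]])
    print(name,"q",q.round(3),"maxstep",round(mx,3),"dP cm",((P1-P0)*100).round(2),"rv",rv.round(3),"wrist",wc.round(3),"P1",P1.round(3))
    return q,P1,R1
if __name__=="__main__":
    a=go(q,P0,R0,P0+[0,0,.12],R0,name="up")
    for sk,g in ((30,(-.17,-.04)),(35,G),(40,G)):
        Pp,Rp=tcp2(30,g,1,np.radians(sk),back=.07); Rp=R.from_matrix(Rp)
        b=go(*a,np.array([Pp[0],Pp[1],.30]),Rp,name="reorient",n=24)
        b=go(*b,Pp,Rp,name="pre")
        Pg,_=tcp2(30,g,1,np.radians(sk)); b=go(*b,Pg,Rp,name="grip")
        for th in range(36,109,6):
            Pn,Rn=tcp2(th,g,1,np.radians(sk)); b=go(*b,Pn,R.from_matrix(Rn),name=f"th{th}",n=4)
E
python3 plan.py
```

```text
up q [-0.029  0.051  1.582  0.038  1.304 -0.201] maxstep 0.018 dP cm [ 0.  0. 12.] rv [0. 0. 0.] wrist [0.568 0.035 0.591] P1 [0.629 0.044 0.304]
reorient q [-1.092 -0.463  2.331  1.061  1.675 -1.677] maxstep 0.071 dP cm [-23.02 -14.71  -0.43] rv [ 0.567 -0.736  0.316] wrist [ 0.205 -0.284  0.427] P1 [ 0.398 -0.103  0.3  ]
pre q [-1.092 -0.105  2.373  1.059  1.478 -2.025] maxstep 0.038 dP cm [  0.     0.   -14.44] rv [0. 0. 0.] wrist [ 0.205 -0.284  0.283] P1 [ 0.398 -0.103  0.156]
grip q [-0.912 -0.01   2.366  1.185  1.32  -2.047] maxstep 0.015 dP cm [ 4.61  4.31 -3.03] rv [0. 0. 0.] wrist [ 0.251 -0.241  0.252] P1 [ 0.444 -0.06   0.125]
th36 q [-0.844 -0.094  2.333  1.108  1.289 -1.839] maxstep 0.052 dP cm [1.32 0.22 1.96] rv [-0.017  0.103  0.   ] wrist [ 0.279 -0.236  0.294] P1 [ 0.458 -0.058  0.145]
th42 q [-0.772 -0.133  2.275  1.022  1.27  -1.642] maxstep 0.05 dP cm [1.51 0.25 1.81] rv [-0.017  0.103 -0.   ] wrist [ 0.31  -0.231  0.333] P1 [ 0.473 -0.055  0.163]
th48 q [-0.701 -0.134  2.197  0.931  1.266 -1.456] maxstep 0.047 dP cm [1.69 0.28 1.64] rv [-0.017  0.103 -0.   ] wr
[... 6490 characters left out ...]
-0.046  0.227]
th90 q [-0.399  0.522  1.278  0.584  1.731 -0.583] maxstep 0.036 dP cm [2.27 0.37 0.07] rv [-0.017  0.103  0.   ] wrist [ 0.673 -0.228  0.452] P1 [ 0.643 -0.042  0.228]
th96 q [-0.366  0.634  1.127  0.559  1.816 -0.475] maxstep 0.039 dP cm [ 2.26  0.37 -0.07] rv [-0.017  0.103 -0.   ] wrist [ 0.719 -0.221  0.45 ] P1 [ 0.665 -0.038  0.227]
th102 q [-0.336  0.757  0.962  0.544  1.909 -0.368] maxstep 0.043 dP cm [ 2.23  0.37 -0.31] rv [-0.017  0.103  0.   ] wrist [ 0.764 -0.213  0.444] P1 [ 0.688 -0.035  0.224]
th108 q [-0.311  0.896  0.775  0.539  2.014 -0.261] maxstep 0.05 dP cm [ 2.18  0.36 -0.54] rv [-0.017  0.103  0.   ] wrist [ 0.809 -0.206  0.432] P1 [ 0.709 -0.031  0.218]
```

```bash
python3 -m inch '0 0 3 0 0 0 0.2;0 0 7 0 0 0 0.2;0 0 12 0 0 0 0.1'
python3 -m inch '-2.2 -1.6 0 0.064 -0.072 0.037 0;-4.4 -3.2 0 0.127 -0.143 0.074 0;-6.6 -4.8 0 0.19 -0.215 0.111 0;-8.9 -6.4 0 0.255 -0.287 0.148 0;-11.1 -8 0 0.318 -0.359 0.185 0'
python3 -m inch '-2.2 -1.6 0 0.064 -0.072 0.037 0;-4.4 -3.2 0 0.127 -0.143 0.074 0;-6.6 -4.8 0 0.19 -0.215 0.111 0;-8.9 -6.4 0 0.255 -0.287 0.148 0;-11.1 -8 0 0.318 -0.359 0.185 0'
python3 - <<'E'
from h import *
import plan
s=log(); print(s["eef_pos"],s["joint_pos"],s["opening"])
P,T=plan.tcp2(30,plan.G,1,plan.SK,back=.07)
print("to pre",((P-s["eef_pos"])*100).round(2),(R.from_matrix(T)*R.from_rotvec(s["ee_rot"]).inv()).as_rotvec().round(3))
cv2.imwrite("pics/w8.png",manip.snapshot("wrist"))
E
```

```text
clock: 8.32
eef_pos: [0.6281, 0.0439, 0.3044]
ee_rot: [-3.1, -0.257, -0.322]
contact_force: [0.7, 0.1, 0.4]
opening: 0.041
clock: 8.95
eef_pos: [0.5171, -0.0364, 0.305]
ee_rot: [-2.662, -0.445, -0.832]
contact_force: [-0.4, -0.7, 0.0]
opening: 0.0466
clock: 9.57
eef_pos: [0.406, -0.1167, 0.3051]
ee_rot: [-2.151, -0.579, -1.213]
contact_force: [0.8, -0.3, -0.7]
opening: 0.0465
[ 0.40600757 -0.11673532  0.30506956] [-1.07988545 -0.31259334  2.22856529  1.05388928  1.72945828 -1.71790569] 0.04652384004499351
to pre [  0.02  -0.03 -15.26] [-0.     0.006 -0.   ]
```

View pics/w8.png

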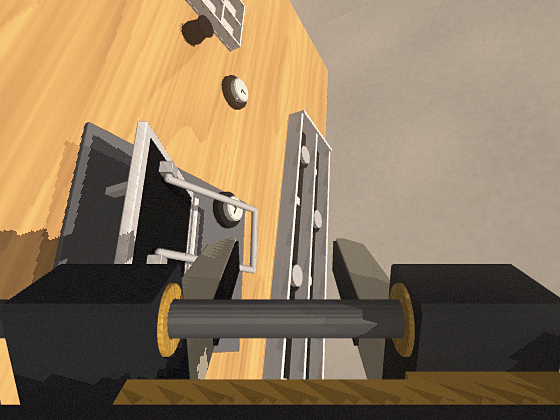

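The view now runs along the slab from the robot's right: mirror at (150,200) on the left, kickstand out with its bar at (252,240). I'll descend to the pre-grasp.

```bash
python3 -m inch '0 0 -3.5 0 0.003 0 0;0 0 -7 0 0.006 0 0;0 0 -11 0 0.006 0 0;0 0 -15.2 0 0.006 0 0;0 0 -15.2 0 0.006 0 0'
python3 - <<'E'
from h import *
import plan
s=log(); print(s["eef_pos"],s["joint_pos"],s["opening"],s["contact_force"])
P,T=plan.tcp2(30,plan.G,1,plan.SK)
print("to grip",((P-s["eef_pos"])*100).round(2),(R.from_matrix(T)*R.from_rotvec(s["ee_rot"]).inv()).as_rotvec().round(3))
cv2.imwrite("pics/w9.png",manip.snapshot("wrist"))
a=manip.snapshot("scene")[100:290,175:375]; cv2.imwrite("pics/sc9.png",cv2.resize(a,None,fx=3,fy=3,interpolation=cv2.INTER_CUBIC))
E
python3 - <<'E'|tail -2
from fit2 import *
S=json.loads(open("log.txt").readlines()[-1]); st2=dict(eef_pos=np.array(S[1]),ee_rot=np.array(S[2]))
M0=M.copy();M0[:,2]=0
print("mirror c back",np.round(proj("wrist",ap(Mt,M),st2),1).tolist())
print("mirror c glass",np.round(proj("wrist",ap(Mt,M0),st2),1).tolist())
E
```

```text
clock: 10.25
eef_pos: [0.4059, -0.1143, 0.1505]
ee_rot: [-2.154, -0.57, -1.197]
contact_force: [0.7, 0.2, 0.9]
opening: 0.0464
[ 0.40593141 -0.11431922  0.15045014] [-1.07400053  0.04257687  2.26086596  1.0293277   1.52907166 -2.03752717] 0.04637608418899776 [0.71980783 0.19287612 0.85716219]
to grip [ 4.27  4.5  -2.67] [-0.006 -0.008 -0.   ]
mirror c back [[291.5, 171.5], [293.1, 301.7], [297.1, 272.3], [293.7, 63.0]]
mirror c glass [[283.1, 171.5], [283.5, 301.8], [279.7, 272.4], [279.8, 63.1]]
```

View pics/w9.png

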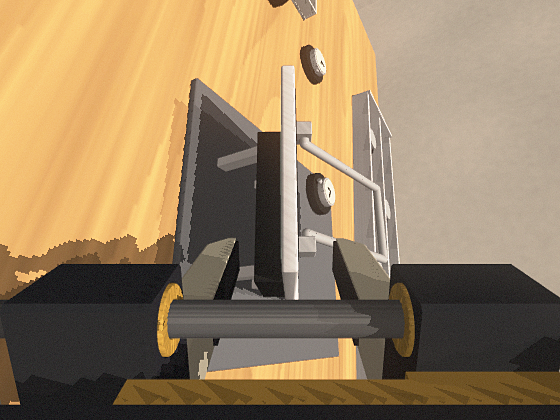

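View pics/sc9.png

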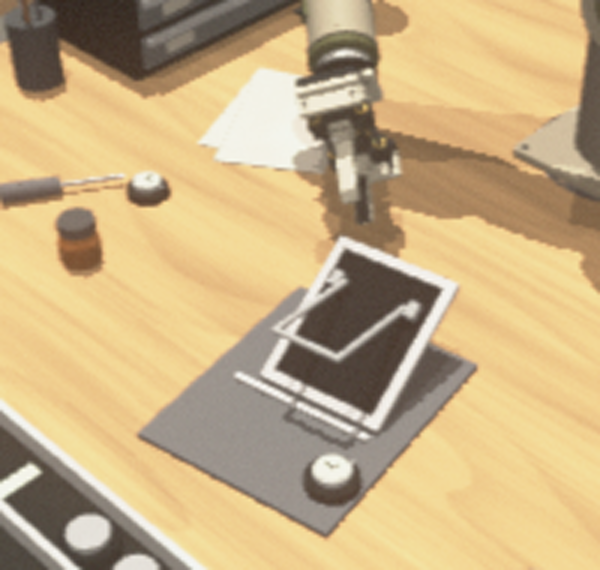

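```bash
python3 -m inch '1.1 1.2 -0.7 0 0 0 0;2.2 2.4 -1.4 0 0 0 0;3.3 3.6 -2.1 0 0 0 0;4.3 4.75 -2.8 0 0 0 0;4.3 4.75 -2.8 0 0 0 0'
python3 - <<'E'
from h import *
import plan
s=log(); print(s["eef_pos"],s["joint_pos"],s["opening"],s["contact_force"],s["moment"])
P,T=plan.tcp2(30,plan.G,1,plan.SK)
print("to grip",((P-s["eef_pos"])*100).round(2),(R.from_matrix(T)*R.from_rotvec(s["ee_rot"]).inv()).as_rotvec().round(3))
cv2.imwrite("pics/w10.png",manip.snapshot("wrist"))
E
python3 - <<'E'|tail -2
from fit2 import *
S=json.loads(open("log.txt").readlines()[-1]); st2=dict(eef_pos=np.array(S[1]),ee_rot=np.array(S[2]))
M0=M.copy();M0[:,2]=0
print("mirror c back",np.round(proj("wrist",ap(Mt,M),st2),1).tolist())
print("mirror c glass",np.round(proj("wrist",ap(Mt,M0),st2),1).tolist())
E
```

```text
clock: 10.98
eef_pos: [0.4507, -0.0686, 0.1265]
ee_rot: [-2.156, -0.58, -1.204]
contact_force: [0.2, -0.4, 0.2]
opening: 0.0465
[ 0.45072107 -0.06864776  0.12648023] [-0.91075862  0.09725625  2.26821582  1.14356738  1.3926642  -2.04755604] 0.046549230209729425 [ 0.17541754 -0.37843628  0.2478432 ] [-0.3705079   0.33213471  0.03406945]
to grip [-0.21 -0.07 -0.27] [ 0.003 -0.001 -0.002]
mirror c back [[287.6, 180.3], [287.3, 340.2], [288.7, 345.0], [288.8, 42.9]]
mirror c glass [[277.6, 180.3], [275.7, 340.2], [263.0, 344.9], [270.0, 42.9]]
```

View pics/w10.png

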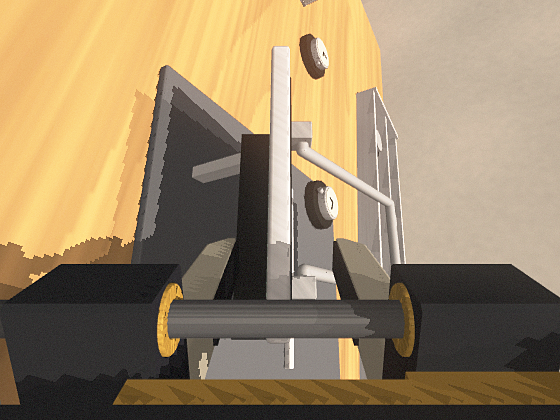

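```bash
python3 -m inch '-0.1 -0.02 -0.17 0 0 0 0.3;-0.1 -0.02 -0.17 0 0 0 0.5'
python3 - <<'E'
from h import *
import plan
s=log(); print(s["eef_pos"],s["opening"],s["contact_force"],s["moment"])
P,T=plan.tcp2(30,plan.G,1,plan.SK)
print("to grip",((P-s["eef_pos"])*100).round(2),(R.from_matrix(T)*R.from_rotvec(s["ee_rot"]).inv()).as_rotvec().round(3))
cv2.imwrite("pics/w11.png",manip.snapshot("wrist"))
E
```

```text
clock: 11.28
eef_pos: [0.4489, -0.0695, 0.1234]
ee_rot: [-2.157, -0.576, -1.203]
contact_force: [1.4, 0.4, 0.7]
opening: 0.0307
[ 0.44893149 -0.06946249  0.12338886] 0.03072707759854835 [1.36947855 0.38281242 0.7025963 ] [-0.37743275  0.25902291  0.0693223 ]
to grip [-0.03  0.01  0.04] [ 0.001 -0.003  0.001]
```

View pics/w11.png

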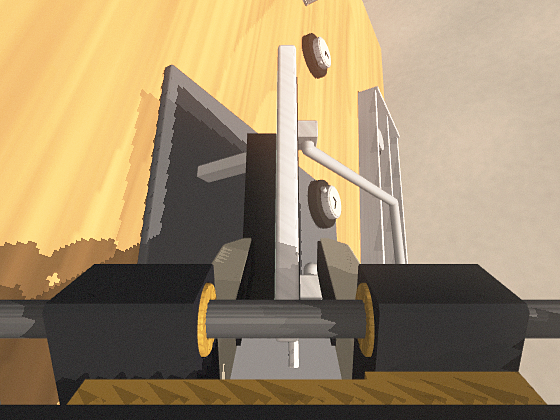

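```bash
python3 -m inch '0 0 0 0 0 0 1;0 0 0 0 0 0 1;0 0 0 0 0 0 1'
python3 - <<'E'
from h import *
import plan
s=log(); print(s["eef_pos"],s["opening"],s["contact_force"],s["moment"])
P,T=plan.tcp2(30,plan.G,1,plan.SK)
print("to grip",((P-s["eef_pos"])*100).round(2),(R.from_matrix(T)*R.from_rotvec(s["ee_rot"]).inv()).as_rotvec().round(3))
E
```

```text
clock: 11.7
eef_pos: [0.4494, -0.069, 0.1238]
ee_rot: [-2.155, -0.576, -1.204]
contact_force: [1.9, 1.3, 5.9]
opening: 0.0101
[ 0.4494272  -0.0690383   0.12378224] 0.010130598751169348 [1.92898671 1.27030272 5.94987561] [ 0.44920665 -0.61987527 -0.18105988]
to grip [-0.08 -0.03 -0.  ] [-0.    -0.002  0.   ]
```

```bash
cat > tip.py <<'E'
import sys
from plan import *
def row(th0,th,lift=0):
    a,_=tcp2(th0,G,1,SK); b,_=tcp2(th,G,1,SK); d=(b-a)*100; d[2]+=lift
    rv=np.radians(th-th0)*np.array([-np.sin(yaw),np.cos(yaw),0])
    return " ".join(f"{x:.2f}" for x in d)+" "+" ".join(f"{x:.3f}" for x in rv)
if __name__=="__main__":
    for th0 in range(30,108,15):
        print(th0,[row(th0,min(th0+3*k,108)) for k in range(1,6)])
E
python3 tip.py
```

```text
30 ['0.62 0.10 0.98 -0.008 0.052 0.000', '1.30 0.21 1.93 -0.017 0.103 0.000', '2.02 0.33 2.84 -0.025 0.155 0.000', '2.79 0.46 3.71 -0.034 0.207 0.000', '3.60 0.59 4.54 -0.042 0.258 0.000']
45 ['0.85 0.14 0.79 -0.008 0.052 0.000', '1.75 0.29 1.52 -0.017 0.103 0.000', '2.68 0.44 2.22 -0.025 0.155 0.000', '3.64 0.60 2.86 -0.034 0.207 0.000', '4.64 0.76 3.44 -0.042 0.258 0.000']
60 ['1.03 0.17 0.53 -0.008 0.052 0.000', '2.08 0.34 1.01 -0.017 0.103 0.000', '3.15 0.52 1.44 -0.025 0.155 0.000', '4.25 0.70 1.80 -0.034 0.207 0.000', '5.36 0.88 2.11 -0.042 0.258 0.000']
75 ['1.13 0.19 0.25 -0.008 0.052 0.000', '2.27 0.37 0.43 -0.017 0.103 0.000', '3.41 0.56 0.56 -0.025 0.155 0.000', '4.56 0.75 0.63 -0.034 0.207 0.000', '5.72 0.94 0.63 -0.042 0.258 0.000']
90 ['1.15 0.19 -0.00 -0.008 0.052 0.000', '2.30 0.38 -0.07 -0.017 0.103 0.000', '3.44 0.57 -0.20 -0.025 0.155 0.000', '4.57 0.75 -0.38 -0.034 0.207 0.000', '5.68 0.93 -0.63 -0.042 0.258 0.000']
105 ['1.10 0.18 -0.31 -0.008 0.052 0.000', '1.10 0.18 -0.31 -0.008 0.052 0.000', '1.10 0.18 -0.31 -0.008 0.052 0.000', '1.10 0.18 -0.31 -0.008 0.052 0.000', '1.10 0.18 -0.31 -0.008 0.052 0.000']
```

```bash
python3 -m inch '0.62 0.1 1.02 -0.008 0.052 0 1;1.3 0.21 1.98 -0.017 0.103 0 1;1.3 0.21 1.98 -0.017 0.103 0 1'
python3 -c "
from h import *
s=log(); print(s['eef_pos'],s['contact_force'],s['moment'],s['opening'])
a=manip.snapshot('scene')[100:290,175:375]; cv2.imwrite('pics/sc12.png',cv2.resize(a,None,fx=3,fy=3,interpolation=cv2.INTER_CUBIC))"
```

```text
clock: 12.08
eef_pos: [0.4625, -0.0671, 0.1434]
ee_rot: [-2.219, -0.547, -1.084]
contact_force: [-1.6, -3.0, 0.5]
opening: 0.0099
[ 0.46251629 -0.06706862  0.14343904] [-1.60353937 -2.97574103  0.46973195] [-0.40929741  0.00483512 -0.37872257] 0.009944970179809684
```

View pics/sc12.png

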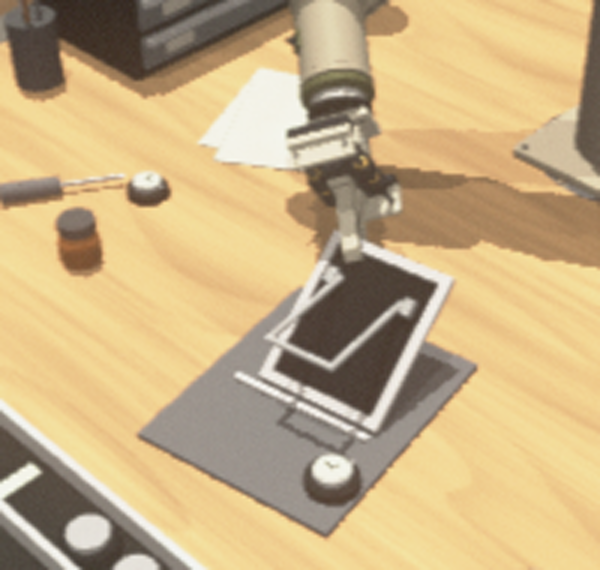

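```bash
python3 -c "
from tip import *
for th0 in (36,51,66,81): print(th0,[row(th0,th0+3*k) for k in range(1,6)])
print(96,[row(96,th) for th in (99,102,104,106,107,108,109,110)])"
```

```text
36 ['0.72 0.12 0.91 -0.008 0.052 0.000', '1.49 0.25 1.78 -0.017 0.103 0.000', '2.30 0.38 2.61 -0.025 0.155 0.000', '3.16 0.52 3.40 -0.034 0.207 0.000', '4.05 0.67 4.14 -0.042 0.258 0.000']
51 ['0.93 0.15 0.69 -0.008 0.052 0.000', '1.90 0.31 1.33 -0.017 0.103 0.000', '2.89 0.48 1.92 -0.025 0.155 0.000', '3.92 0.64 2.45 -0.034 0.207 0.000', '4.97 0.82 2.93 -0.042 0.258 0.000']
66 ['1.08 0.18 0.42 -0.008 0.052 0.000', '2.17 0.36 0.79 -0.017 0.103 0.000', '3.28 0.54 1.10 -0.025 0.155 0.000', '4.41 0.73 1.34 -0.034 0.207 0.000', '5.55 0.91 1.53 -0.042 0.258 0.000']
81 ['1.15 0.19 0.13 -0.008 0.052 0.000', '2.30 0.38 0.19 -0.017 0.103 0.000', '3.45 0.57 0.20 -0.025 0.155 0.000', '4.60 0.76 0.19 -0.034 0.207 0.000', '5.75 0.95 0.13 -0.042 0.258 0.000']
96 ['1.14 0.19 -0.13 -0.008 0.052 0.000', '2.27 0.37 -0.31 -0.017 0.103 0.000', '3.01 0.50 -0.47 -0.023 0.138 0.000', '3.75 0.62 -0.66 -0.028 0.172 0.000', '4.12 0.68 -0.76 -0.031 0.189 0.000', '4.48 0.74 -0.87 -0.034 0.207 0.000', '4.85 0.80 -0.98 -0.037 0.224 0.000', '5.20 0.86 -1.11 -0.040 0.241 0.000']
```

```bash
python3 -m inch '0.72 0.12 0.91 -0.008 0.052 0 1;1.49 0.25 1.78 -0.017 0.103 0 1;2.3 0.38 2.61 -0.025 0.155 0 1;3.16 0.52 3.4 -0.034 0.207 0 1;4.05 0.67 4.14 -0.042 0.258 0 1'
python3 -c "
from h import *
s=log(); print(s['eef_pos'],s['contact_force'],s['moment'],s['opening'])
a=manip.snapshot('scene')[100:290,175:375]; cv2.imwrite('pics/sc13.png',cv2.resize(a,None,fx=3,fy=3,interpolation=cv2.INTER_CUBIC))"
```

```text
clock: 12.75
eef_pos: [0.5024, -0.06, 0.184]
ee_rot: [-2.347, -0.456, -0.773]
contact_force: [-0.2, -0.8, 2.9]
opening: 0.0097
[ 0.50244129 -0.06003327  0.18403775] [-0.20116776 -0.84977926  2.94993601] [ 0.05030952 -0.44413913 -0.15703706] 0.009652243232143698
```

View pics/sc13.png

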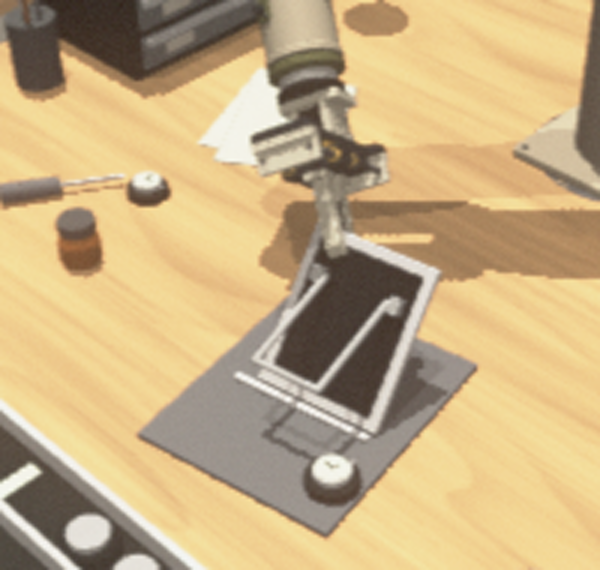

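```bash
python3 -m inch '0.93 0.15 0.71 -0.008 0.052 0 1;1.9 0.31 1.36 -0.017 0.103 0 1;2.89 0.48 1.96 -0.025 0.155 0 1;3.92 0.64 2.5 -0.034 0.207 0 1;4.97 0.82 2.98 -0.042 0.258 0 1'
python3 -m inch '1.08 0.18 0.42 -0.008 0.052 0 1;2.17 0.36 0.79 -0.017 0.103 0 1;3.28 0.54 1.1 -0.025 0.155 0 1;4.41 0.73 1.34 -0.034 0.207 0 1;5.55 0.91 1.53 -0.042 0.258 0 1'
python3 -c "
from h import *
s=log(); print(s['eef_pos'],s['contact_force'],s['moment'],s['opening'])
a=manip.snapshot('scene')[100:290,175:375]; cv2.imwrite('pics/sc14.png',cv2.resize(a,None,fx=3,fy=3,interpolation=cv2.INTER_CUBIC))
cv2.imwrite('pics/t14.png',cv2.resize(manip.snapshot('top')[150:280,215:335],None,fx=4.6,fy=4.6,interpolation=cv2.INTER_CUBIC))"
```

```text
clock: 13.42
eef_pos: [0.5522, -0.0519, 0.2137]
ee_rot: [-2.442, -0.364, -0.456]
contact_force: [-0.4, -0.4, 4.1]
opening: 0.0101
clock: 14.05
eef_pos: [0.6082, -0.0428, 0.2295]
ee_rot: [-2.501, -0.267, -0.131]
contact_force: [1.4, 0.2, 9.3]
opening: 0.0096
[ 0.6081632  -0.04283687  0.22952814] [1.35648417 0.24253158 9.31743116] [ 0.40959873 -0.53054043 -0.24481928] 0.009611928084109883
```

View pics/sc14.png

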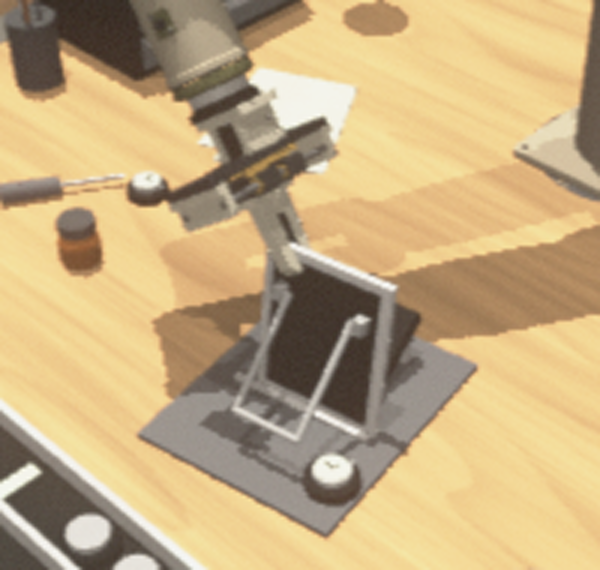

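View pics/t14.png

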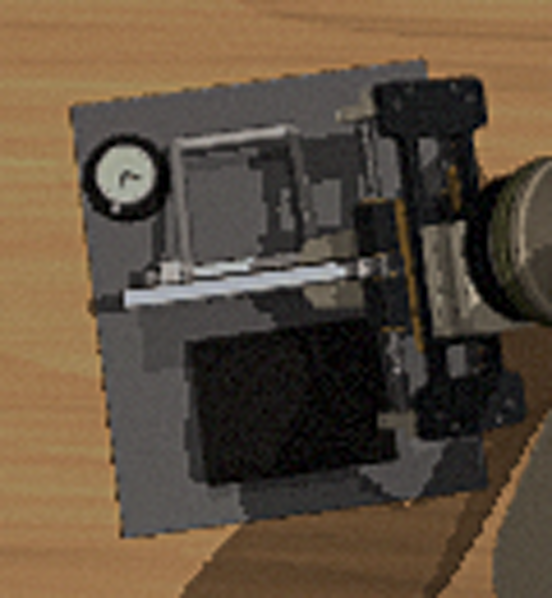

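```bash
python3 -m inch '1.15 0.19 0.19 -0.008 0.052 0 1;2.3 0.38 0.28 -0.017 0.103 0 1;3.45 0.57 0.32 -0.025 0.155 0 1;4.6 0.76 0.31 -0.034 0.207 0 1;5.75 0.95 0.25 -0.042 0.258 0 1'
python3 -c "
from h import *
s=log(); print(s['eef_pos'],s['contact_force'],s['moment'],s['opening'])"
```

```text
clock: 14.78
eef_pos: [0.6655, -0.0333, 0.2311]
ee_rot: [-2.525, -0.164, 0.2]
contact_force: [2.8, -0.0, 5.7]
opening: 0.0098
[ 0.6654758  -0.03328908  0.23112473] [ 2.82308801 -0.01029654  5.70077461] [ 0.0540766  -0.66555903 -0.2702881 ] 0.00980649542241902
```

```bash
python3 -m inch '0.76 0.13 -0.05 -0.006 0.035 0 1;1.52 0.25 -0.14 -0.011 0.07 0 1;2.27 0.37 -0.26 -0.017 0.105 0 1;3.01 0.5 -0.42 -0.023 0.138 0 1;3.01 0.5 -0.42 -0.023 0.138 0 1'
python3 -c "
from h import *
import plan
s=log(); print(s['eef_pos'],s['contact_force'],s['moment'],s['opening'])
P,T=plan.tcp2(104,plan.G,1,plan.SK)
print('cmp',((P-s['eef_pos'])*100).round(2),(R.from_matrix(T)*R.from_rotvec(s['ee_rot']).inv()).as_rotvec().round(3))
a=manip.snapshot('scene')[100:290,175:375]; cv2.imwrite('pics/sc15.png',cv2.resize(a,None,fx=3,fy=3,interpolation=cv2.INTER_CUBIC))
cv2.imwrite('pics/t15.png',cv2.resize(manip.snapshot('top')[150:280,215:335],None,fx=4.6,fy=4.6,interpolation=cv2.INTER_CUBIC))"
```

```text
clock: 15.4
eef_pos: [0.6957, -0.0283, 0.2264]
ee_rot: [-2.524, -0.109, 0.376]
contact_force: [3.0, 0.9, 4.6]
opening: 0.0101
[ 0.69565397 -0.02826794  0.22637857] [2.98440238 0.88540707 4.64126966] [ 0.08214934 -0.60641026 -0.35485524] 0.010083177170405019
cmp [-0.06 -0.06 -0.08] [-0.004 -0.001 -0.   ]
```

View pics/sc15.png

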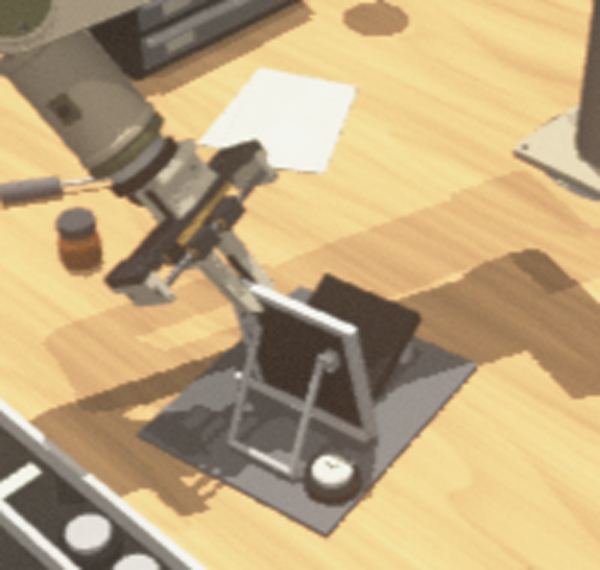

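View pics/t15.png

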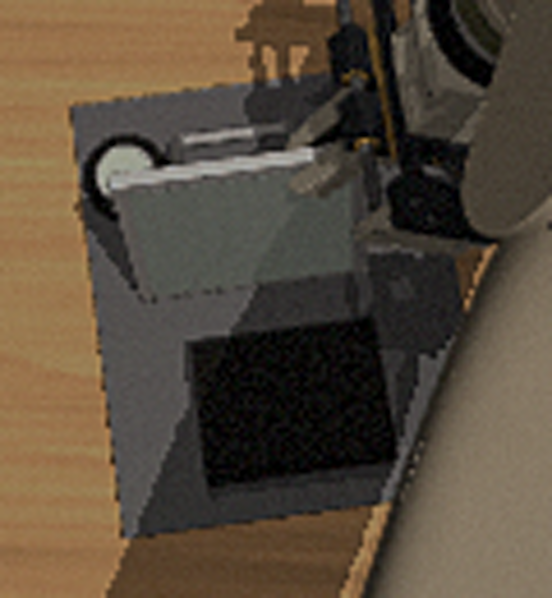

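```bash
python3 - <<'E' | tail -6
from fit2 import *
def mir(th,dz=0): return Tf(m.x[0],m.x[1],.0078+.01*max(0,-np.cos(np.radians(th)))+dz,m.x[2],np.radians(th))
for th in (104,106):
    T=mir(th); P=np.array([bar(np.radians(40),1)+[0,.004,0],bar(np.radians(40),-1)-[0,.004,0]]); Q=np.array([[-.18,.075,.01],[-.18,-.075,.01],[-.18,.075,0],[0,.075,.01],[0,-.075,.01]])
    print(th,"bar",np.round((proj("scene",ap(T,P))-[175,100])*3).tolist(),np.round((proj("top",ap(T,P))-[215,150])*4.6).tolist(),ap(T,P).round(3).tolist())
    print("  corners sc",np.round((proj("scene",ap(T,Q))-[175,100])*3).tolist(),"top",np.round((proj("top",ap(T,Q))-[215,150])*4.6).tolist())
wc=[.6945,.130]
c=np.array([[wc[0]+.029*np.cos(t),wc[1]+.029*np.sin(t),.009] for t in np.linspace(0,6.28,9)])
print("watch base sc",np.round((proj("scene",c)-[175,100])*3).tolist())
E
python3 - <<'E'
import cv2
a=cv2.imread("pics/sc15.png")[380:540,200:400]; cv2.imwrite("pics/sc15z.png",cv2.resize(a,None,fx=4,fy=4))
E
```

```text
final bar ends [array([[164.1,  55.4,  12.3]]), array([[163.9, -28.6,  12.3]])]
104 bar [[291.0, 475.0], [224.0, 440.0]] [[170.0, 139.0], [296.0, 122.0]] [[0.72, 0.101, 0.019], [0.733, 0.018, 0.019]]
  corners sc [[348.0, 335.0], [220.0, 277.0], [354.0, 328.0], [371.0, 439.0], [255.0, 382.0]] top [[107.0, 170.0], [366.0, 136.0], [108.0, 186.0], [139.0, 288.0], [365.0, 258.0]]
106 bar [[291.0, 477.0], [224.0, 442.0]] [[170.0, 140.0], [296.0, 123.0]] [[0.72, 0.101, 0.015], [0.734, 0.018, 0.015]]
  corners sc [[344.0, 340.0], [216.0, 282.0], [350.0, 332.0], [371.0, 439.0], [255.0, 382.0]] top [[106.0, 161.0], [364.0, 127.0], [107.0, 176.0], [139.0, 288.0], [365.0, 259.0]]
watch base sc [[309.0, 499.0], [331.0, 505.0], [351.0, 498.0], [359.0, 483.0], [350.0, 467.0], [330.0, 461.0], [309.0, 468.0], [301.0, 483.0], [309.0, 499.0]]
```

View pics/sc15z.png

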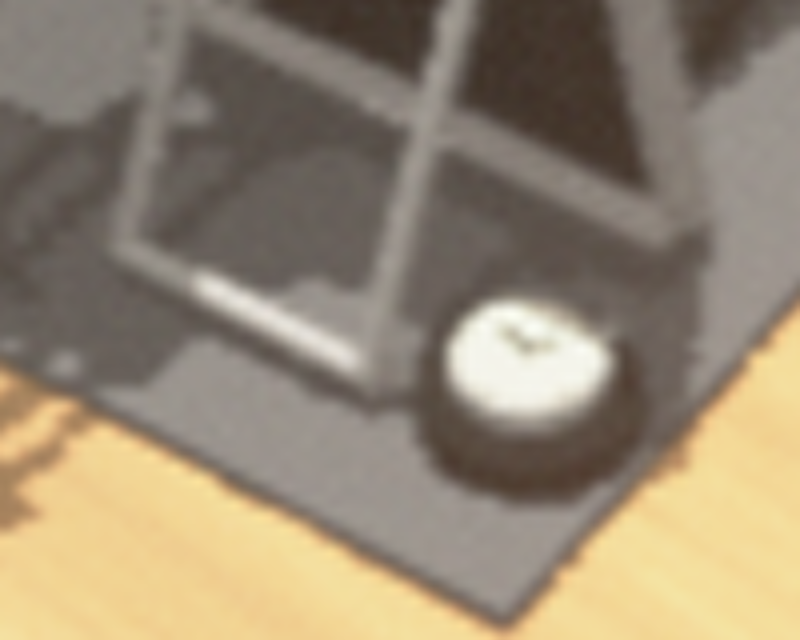

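```bash
python3 -m inch '0.37 0.06 -0.09 -0.003 0.017 0 1;0.74 0.12 -0.19 -0.006 0.034 0 1;1.11 0.18 -0.29 -0.008 0.051 0 1;1.11 0.18 -0.29 -0.008 0.051 0 1'
python3 -c "
from h import *
import plan
s=log(); print(s['eef_pos'],s['contact_force'],s['moment'],s['opening'])
P,T=plan.tcp2(107,plan.G,1,plan.SK)
print('cmp',((P-s['eef_pos'])*100).round(2),(R.from_matrix(T)*R.from_rotvec(s['ee_rot']).inv()).as_rotvec().round(3))"
python3 -m inch '0.18 0.03 -0.06 -0.001 0.009 0 1;0.36 0.06 -0.11 -0.003 0.017 0 1;0.36 0.06 -0.11 -0.003 0.017 0 1'
python3 -c "
from h import *
import plan
s=log(); print(s['eef_pos'],s['contact_force'],s['moment'],s['opening'])
a=manip.snapshot('scene')[100:290,175:375]; cv2.imwrite('pics/sc16.png',cv2.resize(a,None,fx=3,fy=3,interpolation=cv2.INTER_CUBIC))
a=cv2.imread('pics/sc16.png')[380:540,200:400]; cv2.imwrite('pics/sc16z.png',cv2.resize(a,None,fx=4,fy=4))"
```

```text
clock: 16.0
eef_pos: [0.7062, -0.0263, 0.2234]
ee_rot: [-2.522, -0.085, 0.445]
contact_force: [0.2, -0.3, -3.7]
opening: 0.0095
[ 0.70616035 -0.02627002  0.2233961 ] [ 0.1942472  -0.33012724 -3.65496457] [-0.94396434 -0.18949028  0.17685227] 0.00953458127900081
cmp [-0.01 -0.08 -0.06] [-0.001 -0.004  0.   ]
clock: 16.38
eef_pos: [0.7099, -0.0256, 0.2231]
ee_rot: [-2.521, -0.078, 0.465]
contact_force: [0.5, -0.4, -5.7]
opening: 0.0098
[ 0.70994513 -0.02560627  0.22310381] [ 0.51633716 -0.44567432 -5.65954929] [-1.08849525 -0.58521223 -0.00245685] 0.009784397005724355
```

View pics/sc16z.png

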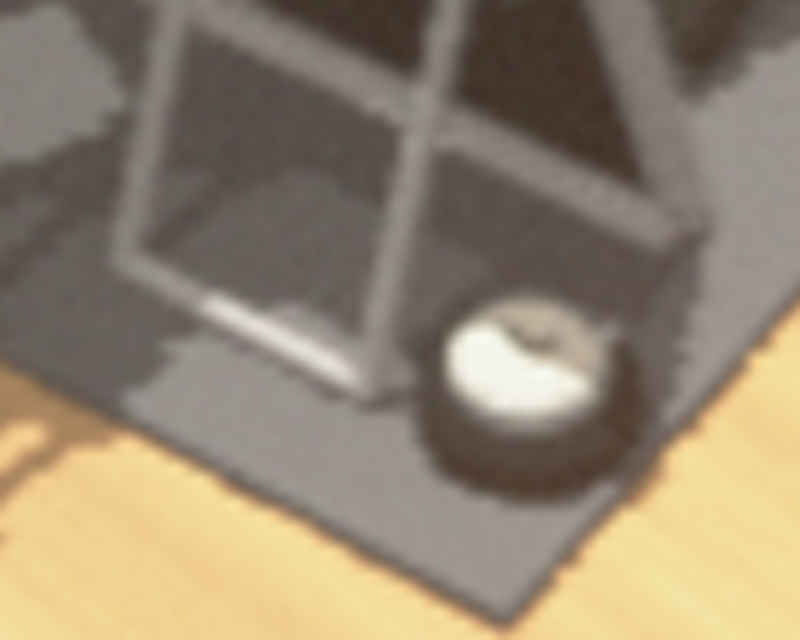

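```bash
python3 -m inch '0 0 -0.05 0 0 0 1;0 0 -0.05 0 0 0 1'; python3 -m inch '0 0 -0.05 0 0 0 1;0 0 -0.05 0 0 0 1'; python3 -m inch '0 0 -0.05 0 0 0 1;0 0 -0.05 0 0 0 1'
```

```text
clock: 16.68
eef_pos: [0.7099, -0.0258, 0.223]
ee_rot: [-2.521, -0.078, 0.464]
contact_force: [-0.7, -0.4, -6.3]
opening: 0.01
clock: 16.92
eef_pos: [0.7099, -0.0259, 0.2229]
ee_rot: [-2.521, -0.078, 0.463]
contact_force: [-1.1, -0.5, -4.0]
opening: 0.0097
clock: 17.18
eef_pos: [0.7099, -0.0259, 0.2228]
ee_rot: [-2.521, -0.078, 0.463]
contact_force: [-1.3, -2.9, 0.5]
opening: 0.0097
```

```bash
python3 -c "
from h import *
import plan
s=log(); print(s['eef_pos'],s['contact_force'],s['moment'],s['opening'])
P,T=plan.tcp2(108,plan.G,1,plan.SK)
print('cmp',((P-s['eef_pos'])*100).round(2),(R.from_matrix(T)*R.from_rotvec(s['ee_rot']).inv()).as_rotvec().round(3))
a=manip.snapshot('scene')[180:290,225:335]; cv2.imwrite('pics/sc17.png',cv2.resize(a,None,fx=5.4,fy=5.4,interpolation=cv2.INTER_CUBIC))
cv2.imwrite('pics/w17.png',manip.snapshot('wrist'))
cv2.imwrite('pics/t17.png',cv2.resize(manip.snapshot('top')[150:280,215:335],None,fx=4.6,fy=4.6,interpolation=cv2.INTER_CUBIC))"
```

```text
[ 0.70993306 -0.02593528  0.22276067] [-1.30679608 -2.86920142  0.46818573] [-0.6719131   0.06915783  0.30073405] 0.009660207017101248
cmp [-0.02 -0.05 -0.11] [-0.001 -0.001  0.001]
```

View pics/sc17.png

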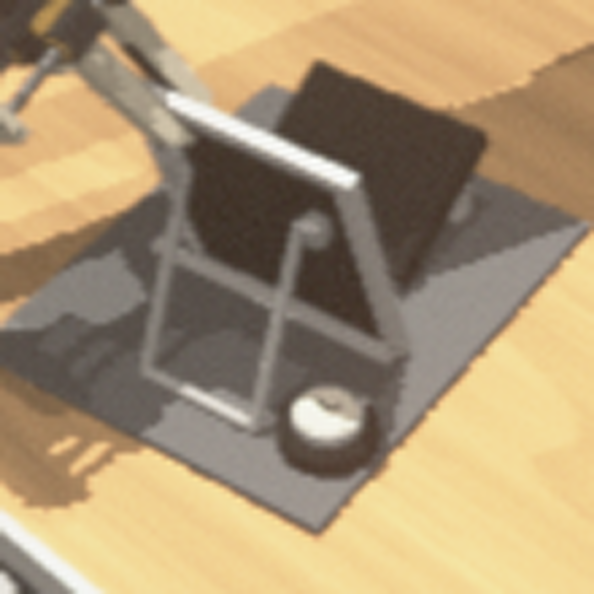

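View pics/w17.png

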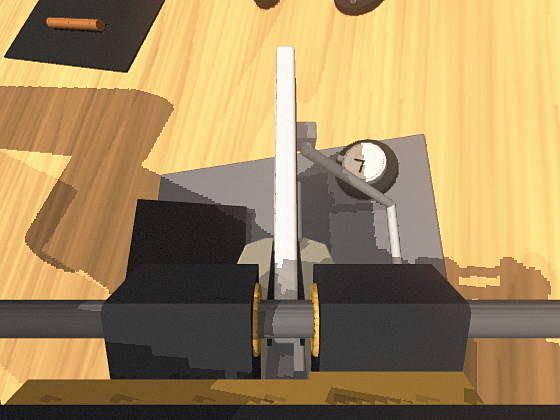

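View pics/t17.png

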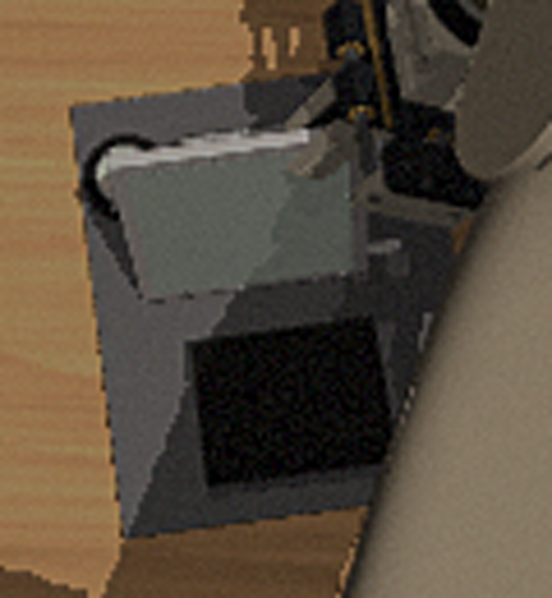

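```bash
python3 -m inch '0.09 0.015 -0.03 -0.001 0.004 0 1;0.18 0.03 -0.055 -0.001 0.009 0 1;0.18 0.03 -0.055 -0.001 0.009 0 1'; python3 -c "
from h import *
s=log(); print(s['eef_pos'],s['contact_force'],s['moment'])"
python3 -m inch '0.09 0.015 -0.03 -0.001 0.004 0 1;0.18 0.03 -0.055 -0.001 0.009 0 1;0.18 0.03 -0.055 -0.001 0.009 0 1'; python3 -c "
from h import *
s=log(); print(s['eef_pos'],s['contact_force'],s['moment'])"
```

```text
clock: 17.7
eef_pos: [0.7117, -0.0257, 0.2228]
ee_rot: [-2.52, -0.075, 0.475]
contact_force: [-4.0, -4.9, 7.2]
opening: 0.0094
[ 0.71172229 -0.02573419  0.22277494] [-3.98038251 -4.91151904  7.1580932 ] [-0.31152822  0.84715649  0.65698493]
clock: 18.08
eef_pos: [0.7135, -0.0255, 0.2229]
ee_rot: [-2.519, -0.072, 0.486]
contact_force: [-4.4, -4.2, 9.5]
opening: 0.01
[ 0.71350269 -0.02553607  0.22287825] [-4.40267886 -4.18492098  9.54221934] [-0.21878445  1.17010744  0.73183089]
```

```bash
python3 -m inch '-0.1 -0.03 0.03 0.001 -0.005 0 1;-0.2 -0.06 0.06 0.001 -0.009 0 1;-0.2 -0.06 0.06 0.001 -0.009 0 1'; python3 -c "
from h import *
s=log(); print(s['eef_pos'],s['contact_force'],s['moment'])"
python3 -m inch '-0.04 -0.02 0 0.001 -0.002 0 1;-0.04 -0.03 0 0.001 -0.002 0 1'; python3 -c "
from h import *
s=log(); print(s['eef_pos'],s['contact_force'],s['moment'])"
```

```text
clock: 18.45
eef_pos: [0.7114, -0.0259, 0.2227]
ee_rot: [-2.52, -0.075, 0.475]
contact_force: [-3.7, -2.8, 6.0]
opening: 0.0099
[ 0.7114364  -0.02590438  0.22266924] [-3.68282681 -2.81313854  6.03848957] [-0.28013595  0.73421834  0.51555612]
clock: 18.7
eef_pos: [0.7111, -0.0261, 0.2226]
ee_rot: [-2.519, -0.076, 0.472]
contact_force: [-3.9, -1.6, 6.2]
opening: 0.0099
[ 0.71107859 -0.02610771  0.22256116] [-3.85149079 -1.63755396  6.18082981] [-0.25472853  0.74414699  0.55294872]
```

```bash
python3 -m inch '0 0 0 0 0 0 0.75;0 0 0 0 0 0 0.72;0 0 0 0 0 0 0.68'; python3 -c "
from h import *
s=log(); print(s['eef_pos'],s['contact_force'],s['moment'],s['opening'])
a=manip.snapshot('scene')[180:290,225:335]; cv2.imwrite('pics/sc18.png',cv2.resize(a,None,fx=5.4,fy=5.4,interpolation=cv2.INTER_CUBIC))
cv2.imwrite('pics/w18.png',manip.snapshot('wrist'))"
```

```text
clock: 19.08
eef_pos: [0.7112, -0.0258, 0.2211]
ee_rot: [-2.519, -0.076, 0.473]
contact_force: [1.0, -0.8, -0.7]
opening: 0.0144
[ 0.71120193 -0.02577653  0.22114455] [ 0.97603194 -0.83324973 -0.72265872] [-0.40081578 -0.08644548 -0.01914377] 0.01444407473805881
```

View pics/sc18.png

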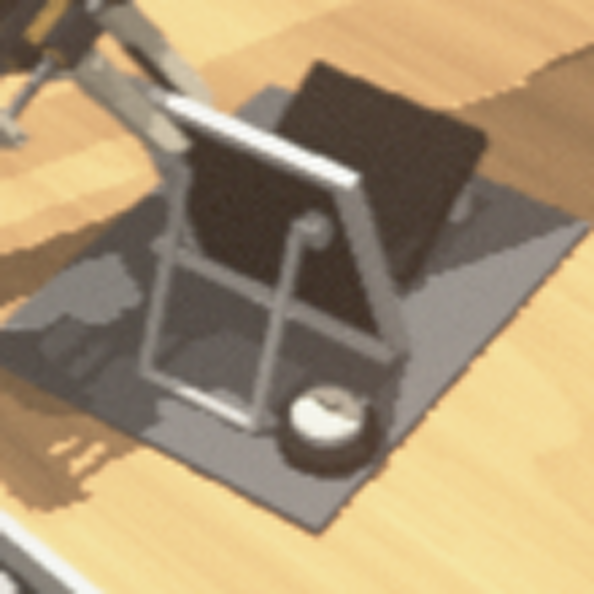

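View pics/w18.png

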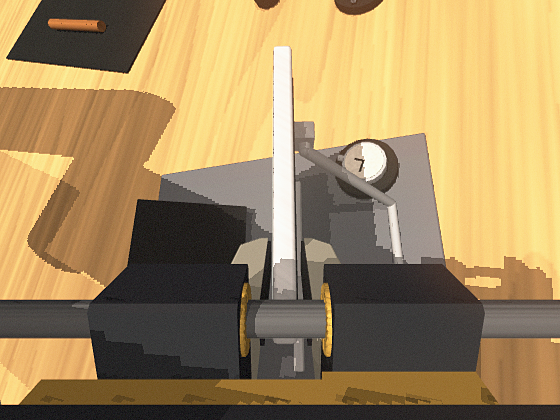

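```bash
python3 -m inch '0 0 0 0 0 0 0.5;0 0 0 0 0 0 0.35;0 0 0 0 0 0 0.35'; python3 -c "
from h import *
s=log(); print(s['eef_pos'],s['contact_force'],s['opening'],(-10*R.from_rotvec(s['ee_rot']).as_matrix()[:,2]).round(2))"
```

```text
clock: 19.55
eef_pos: [0.7111, -0.0261, 0.2216]
ee_rot: [-2.52, -0.075, 0.472]
contact_force: [0.3, -0.3, 0.4]
opening: 0.0302
[ 0.71114846 -0.02610834  0.22157012] [ 0.33627395 -0.31246768  0.4313454 ] 0.030241703800863433 [ 3.49 -5.26  7.76]
```

```bash
python3 -m inch '0.5 -0.8 1.2 0 0 0 0.35;1 -1.6 2.4 0 0 0 0.35;1.6 -2.4 3.5 0 0 0 0.35;2.2 -3.4 5 0 0 0 0.35;2.2 -3.4 5 0 0 0 0.35'
python3 -m inch '0 -1.5 2.5 0 0 0 0.35;0 -3 5 0 0 0 0.35;-3 -5 7 0 0 0 0.35;-7 -7 8 0 0 0 0.35;-11 -9 8 0 0 0 0.35'
python3 -c "
from h import *
s=log(); print(s['eef_pos'],s['contact_force'],s['opening'])
im=manip.snapshot('scene'); cv2.imwrite('pics/sc19f.png',im)
cv2.imwrite('pics/sc19.png',cv2.resize(im[170:290,215:345],None,fx=5,fy=5,interpolation=cv2.INTER_CUBIC))
im=manip.snapshot('top'); cv2.imwrite('pics/t19f.png',im)
cv2.imwrite('pics/t19.png',cv2.resize(im[150:280,215:335],None,fx=4.6,fy=4.6,interpolation=cv2.INTER_CUBIC))"
```

```text
clock: 20.18
eef_pos: [0.7337, -0.0609, 0.2729]
ee_rot: [-2.521, -0.075, 0.469]
contact_force: [0.3, 0.5, -0.3]
opening: 0.03
clock: 20.8
eef_pos: [0.6219, -0.1501, 0.3518]
ee_rot: [-2.52, -0.077, 0.471]
contact_force: [-0.0, -0.5, -0.4]
opening: 0.0304
[ 0.62188947 -0.1501047   0.35175724] [-0.00749713 -0.46929986 -0.35469331] 0.030370752011455903
```

View pics/sc19.png

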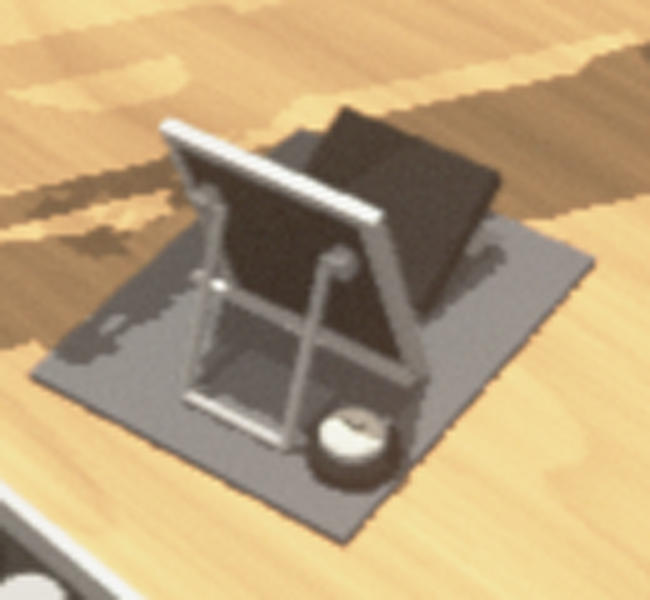

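View pics/t19.png

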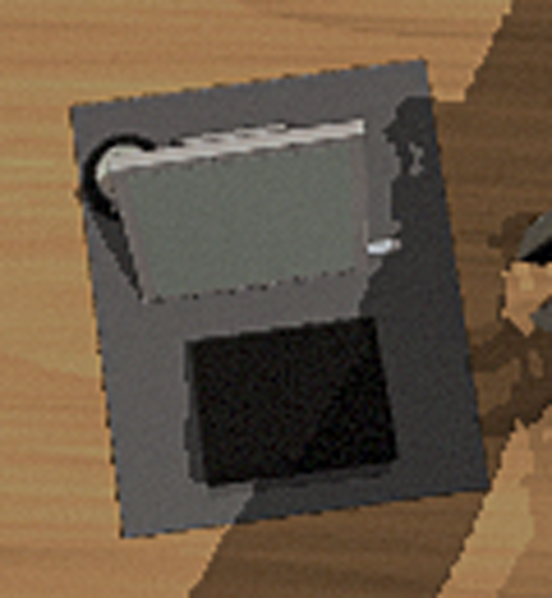

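View pics/t19f.png

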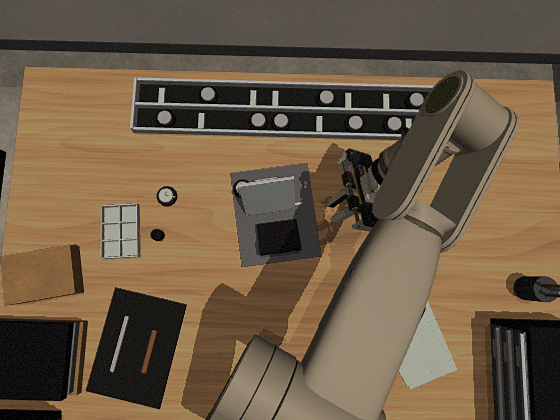

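```bash
python3 - <<'E' | tail -5
from fit2 import *
Q=np.array([[-.18,.075,.01],[-.18,-.075,.01],[-.18,.075,0],[0,.075,.01],bar(np.radians(40),1),bar(np.radians(40),-1)])
zs5=np.array([(382,213),(172,121),(371,224),(417,380),(289,440),(189,396)])
Qt=np.array([[-.18,.075,0],[-.18,-.075,0],[0,.075,0],[0,-.075,0]])
tt=np.array([(110,172),(362,138),(143,300),(365,268)])/4.6+[215,150]
def f(v):
    T=Tf(v[0],v[1],v[2],v[3],v[4]); return np.r_[(proj("scene",ap(T,Q[[0,1,3,4,5]]))-(zs5[[0,1,3,4,5]]/5+[215,170])).ravel(),(proj("top",ap(T,Qt))-tt).ravel(),(v[2]-.0111)*500]
r=least_squares(f,[*m.x[:2],.011,m.x[2],1.88],loss="soft_l1")
print("final",r.x[:4].round(4),np.degrees(r.x[4]),f(r.x).round(1))
T=Tf(*r.x); print("board origin",ap(np.linalg.inv(Tb),r.x[:3]),"top z",ap(T,[-.18,0,.005]),"bar",ap(T,bar(np.radians(40))))
for c in ("scene",):
    manip.snapshot(c)
    for d in manip.outline_of(c,"watch_a")[:4]: print([round(x,1) for x in d["box"]],round(d["p"],2))
E
```

```text
-0.7  0.9  0.1 -0.2  0.2]
board origin [[0.06030211 0.0143138  0.01151768]] top z [[0.6768303  0.05363999 0.1835488 ]] bar [[0.72702513 0.06346033 0.01715477]]
[342.6, 291.9, 365.8, 312.8] 0.75
[276.0, 250.3, 297.9, 266.4] 0.59
[218.1, 151.8, 229.1, 169.0] 0.48
```

View pics/sc19f.png

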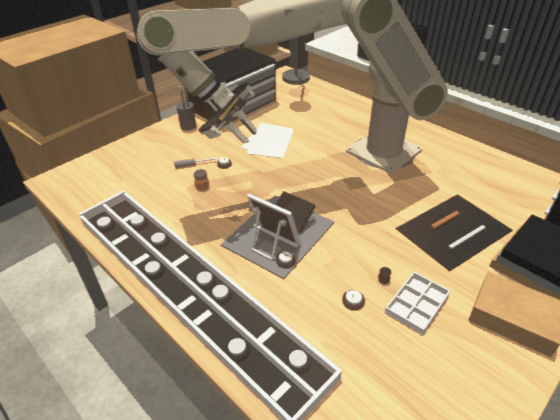

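The mirror stands alone, leaning on its kickstand with its lower edge within 1 mm of where it started. The bystanders look unmoved, so I'm handing it in.

```bash
python3 -c "
from h import *
print(manip.read_state()['clock'],manip.job_done())"
```

```text
the job is handed in; nothing more can be done
21.0 None
```

The mirror is standing by itself, leaning back on the fully opened kickstand with the glass facing the pad. I handed the job in at 21 s of the 58 s allowed.

**Kickstand:** I gripped the foot bar and swung it out to its stop while the mirror lay on the pad. To check it was at the stop, I pulled a little further. That lifted the mirror's lower edge a few millimetres, so I set it straight back down, and the next picture showed the edge back in its old place. Read from the pictures, the leg was 38–39° off the back against the nominal 40°, which is within the camera error.

**Tipping:** A straight grip on the top edge was out of the arm's reach, so I held the mirror near its top right corner. I turned it about its lower edge in small steps, eased the kickstand's foot onto the board and opened the fingers slowly.

**Last checks, robot clear of everything:**
- **Lower edge:** it sits at x 60.3, y 14.3 mm on the board, against 59.6 and 13.7 mm at the start.
- **Top edge:** it came out about 183 mm above the table, where about 178 mm was expected. The fit put the foot bar about 5 mm high too, so I take this as camera error rather than a real gap.
- **Lean:** the tool was about 18° from upright when I let go, and the mirror hardly moved in the pictures after that.
- **Watches and tools:** they look unmoved in the scene view. The foot bar clears watch_a by an estimated 4 mm or more.
- **Forces:** the wrist force stayed under about 12 N in every reading I took.

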